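Clear the cake decorator's bench

TASK

Put the cake decorator's small tools away: stand the two piping nozzles, wide end down, in the white two-bay tray, one in each bay; lay both pastry cutters flat beside each other on the bottom of the round tin; and lay the brush flat in the long wooden tray. Let go of everything, and do not push away or knock over the pearl jar and the paste pot standing between.

Things in the scene. Friction and masses are not known exactly. Their poses are not given: they have to be found in the camera images.
- tall_nozzle_center (a point): taller steel piping nozzle, loose, standing wide end down: 64 mm high, a nearly straight round skirt 34 mm across for the lower 44 mm, then a cone to a 14 mm tip. Point at its centre, half-way up (32 mm above its underside); z up along its axis.
- short_nozzle_center (a point): shorter, wider steel piping nozzle, loose, standing wide end down: 46 mm high, a nearly straight round skirt 40 mm across for the lower 34 mm, then a cone to a 14 mm tip. Point at its centre, half-way up (23 mm above its underside); z up along its axis.
- round_cutter_center (a point): round steel pastry cutter, loose: open ring 52 mm outside diameter, 3 mm wall, 40 mm high. Point on its axis, half-way up (20 mm above its underside); z up along its axis.
- square_cutter_center (a point): square steel pastry cutter, loose: open square frame 44 x 44 mm outside, 3 mm wall, 40 mm high. Point at its centre, half-way up (20 mm above its underside); z up, x and y square to its sides.
- brush_center (a point): flat pastry brush lying on the bench, loose: 160 mm long along its x, light wooden handle 18 mm wide (y) and 14 mm thick (z) from x = -80 to +20 mm, metal ferrule 36 mm wide and 16 mm thick from +20 to +45 mm, stiff bristle block 34 mm wide to +80 mm. Point at half its length, in the handle, 7 mm above its underside and close to its centre of mass; x towards the bristles, z up.
- bay_tray: white rectangular tray, fixed to the bench: 114 mm (x) by 175 mm (y) outside, 20 mm high, 5 mm walls and floor, a 5 mm divider along x at y = 0 makes two bays of 104 x 80 mm centred at y = +42.5 and -42.5 mm. Origin at the centre of its underside, z up.
- tin: round open aluminium tin, fixed to the bench: 160 mm outside diameter at the rim, 22 mm high, 4 mm wall (148 mm clear inside at the bottom), floor 5 mm thick. Origin at the centre of its underside, z up.
- long_tray: long dark wooden tray, fixed to the bench: 100 mm (x) by 215 mm (y) outside, 22 mm high, 6 mm walls and floor (inside 88 x 203 mm). Origin at the centre of its underside, z up, length along y.
- pearl_jar: bystander: small loose white jar with a metal lid, 42 mm across, 60 mm high, standing between the trays. Origin at the centre of its underside.
- paste_pot: bystander: small loose amber pot with a black lid, 42 mm across, 45 mm high, standing between the trays. Origin at the centre of its underside.
Mind the look-alikes: they are no part of the job. Leave any yellow look-alike of the part that bears tall_nozzle_center alone.

How it is judged:
By the outcome, as a careful person would: the job done as asked, in the order asked, and still so for the second after the job is handed in, with the robot touching nothing.
It also fails if it takes over 136 s, if anything falls off the work surface, if the arm or the gripper's body presses on something with over 40 N, if the wrist force passes 120 N, or if a joint passes its speed limit or range.

ROBOT

A 6-joint arm with a two-finger parallel gripper is mounted at the origin on the work surface. World frame = base frame: x ahead of the robot, y to its left, z up, the work surface at z = 0. Lengths are in mm, angles in rad, forces in N, time in s.
With the tool pointing down it reaches from about 325 to 775 mm from the base axis. Payload 9.3 kg.
Tool frame: the origin (TCP) lies at the very end of the fingers, on their centre line; the grasp point (between the pads) lies 19 mm behind it; x points along the fingers, z is the direction in which the jaws open and shut, and the axes are right-handed (so a half turn about x gives the same grasp; the last joint's range is limited). The gripper opens to 85 mm and grips with 20 to 120 N. Pads are 22 mm wide; open, the fingers measure 114 mm over their backs; the gripper's body (76 mm by 85 mm) begins 54 mm behind the grasp point. The pads swing forward as they close: fully open they stand 13 mm farther back than shut.
Start: joints at [1.053, 0.259, 0.021, 1.334, 0, 1.418], TCP at [196.22, 513.804, 231.279] pointing down, gripper open.
Joint ranges: [-3.04, 3.04], [-0.91, 1.82], [-1.04, 1.36], [-1.92, 1.95], [-1.52, 1.45], [-3.14, 3.14]. Speed limits (rad/s): [2.22, 2.22, 2.79, 3.14, 3.14, 3.14].

INTERFACE

Orientations are given as a unit quaternion [x, y, z, w].
In Python, from workcell import observe, capture, job_done gives the robot as it stands.
- The arm moves only by the tool drive_tool, never from a script. Its argument "deltas" is a list that holds one entry, the list of rows, each a list of 5 numbers: the shift along the tool's x, y, z in mm, then the turn about the tool's x in degrees, then the opening, from -1 (shut) to 1 (fully open). A call has 1 to 10 rows; each row shifts and turns the commanded pose from where the row before left it, along the tool's axes as they then stand; what a row does not reach is not made up. A row lasts 1/8 s, in which the tool goes at most 62.5 mm and 10.7 degrees, less where a joint would pass 70% of its speed; a pose out of reach is approached as far as the arm can. A call with a gripper value outside its range is refused whole. The fingers move at their own pace and stop on an object; "force" is the grip in N (left out, the last holds). Time passes only in rows, so rows that do not move let the fingers close. It gives the time, the measured TCP pose, the force and the opening at its end, in the units of the state.
- observe(): the state, without advancing time (a new reading comes with each control period).
- capture(name): name is "scene" or "top" or "wrist"; returns a dict with "image" (480x640x3 uint8, red, green, blue), "intrinsics" (3x3 intrinsics, pixels), "cam_to_world" (4x4, takes a point from camera to world coordinates). Camera axes: x right, y up, looking along -z (the intrinsics and any distortion apply to the point x, -y, -z); pixel columns grow to the right and rows downward; lengths in mm; the calibration is good to about 2 mm. A picture is of the moment at which its call begins. There is no depth.
- job_done(): hands the job in, once; it reports no verdict.
The state is a dict: "t": time; "q": joint angles; "qd": joint speeds; "joint_efforts": joint torques, N m; "tcp_pos": TCP position; "tcp_rot": TCP orientation; "ft_force": force on the tool from outside, world axes, zero at the start; "wrist_torque": the same for the moment, N m; "width": finger opening in mm.
Only numpy, scipy, OpenCV 4.12 (cv2) and the standard library are available. Lean on these libraries where they do the work, as an engineer would, in place of code of your own. Each camera call takes 0.05 s, during which the arm holds its last target.

## Working session

There is one attempt and no reset: what is moved stays moved. The work goes in short steps, Python scripts to look and compute and a tool call to move; the robot and the scene stay as the last step left them, time stands still between calls to the robot, and variables do not carry over. Pictures are saved under pics/ and viewed, and the job is handed in when it is done.

Besides the shell and the picture viewer there is one more tool, called after "Call:" as name([rows], argument=value, ...), one row to a line, values as JSON. drive_tool: Moves the arm, as the interface text tells. Its arguments: {"type":"object","properties":{"deltas":{"type":"array"},"force":{"type":"number"}},"required":["deltas"]}

```bash
ls; mkdir -p pics; python3 - <<'E'
from workcell import observe, capture
import cv2,numpy as np
print(observe())
for n in ("scene","top","wrist"):
    c=capture(n); cv2.imwrite(f"pics/{n}0.png",c["image"][:,:,::-1]); print(n,c["intrinsics"],np.round(c["cam_to_world"],4).tolist(), [k for k in c])
E
```

```text
pics
{'t': 0.0, 'q': array([1.05341394e+00, 2.59202086e-01, 2.07439685e-02, 1.33370479e+00,
       3.15221536e-05, 1.41819736e+00]), 'qd': array([-0.00032552,  0.00193749,  0.00016016, -0.00034286, -0.00050288,
       -0.00107136]), 'joint_efforts': array([-2.63672218e-04, -5.55641878e+01,  3.44529712e+01,  1.36348934e-02,
       -1.25464894e-04,  8.37327349e-06]), 'tcp_pos': array([196.06179462, 513.55922641, 230.65379498]), 'tcp_rot': array([-0.40121548,  0.5828371 ,  0.40081488,  0.58195745]), 'ft_force': array([-1.11663350e+00, -4.16173126e-01,  9.74113153e-04]), 'wrist_torque': array([ 0.00992359,  0.01679469, -0.01599028]), 'width': 85.55710215710896}
scene [[599.53981292   0.         313.16612617]
 [  0.         599.53981292 237.83831932]
 [  0.           0.           1.        ]] [[-0.0083, -0.774, 0.6331, 1271.956], [0.9999, -0.0004, 0.0126, 2.0539], [-0.0095, 0.6332, 0.774, 994.6909], [0.0, 0.0, 0.0, 1.0]] ['image', 'intrinsics', 'cam_to_world']
top [[560.32836806   0.         320.64650324]
 [  0.         560.32836806 241.13038575]
 [  0.           0.           1.        ]] [[0.0086, 0.985, -0.1724, 308.6449], [-0.9999, 0.0071, -0.0094, 12.7591], [-0.008, 0.1725, 0.985, 1209.9999], [0.0, 0.0, 0.0, 1.0]] ['image', 'intrinsics', 'cam_to_world']
wrist [[334.13524356   0.         322.09800535]
 [  0.         334.13524356 241.32738638]
 [  0.           0.           1.        ]] [[0.3571, -0.9024, -0.2411, 136.1776], [0.9341, 0.3447, 0.0933, 535.4653], [-0.0011, -0.2585, 0.966, 372.8851], [0.0, 0.0, 0.0, 1.0]] ['image', 'intrinsics', 'cam_to_world']
```

View pics/scene0.png

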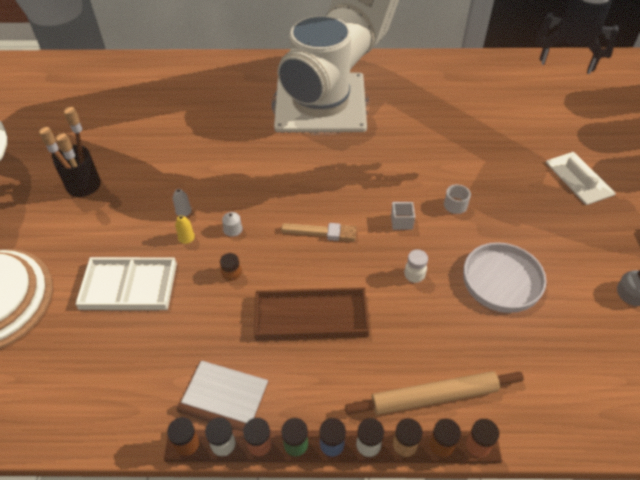

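View pics/top0.png

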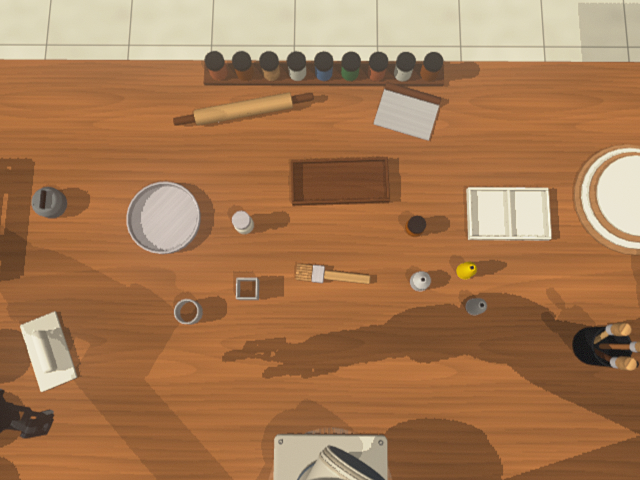

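View pics/wrist0.png

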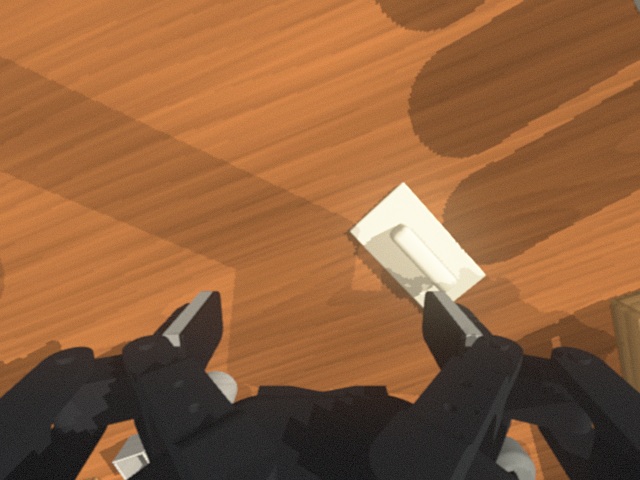

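Scene view: steel tall nozzle (182,203), yellow look-alike (185,230), short nozzle (232,224), brush (318,231), square cutter (403,215), round cutter (457,199), jar (417,266), pot (231,266), bay tray (127,284), long tray (311,314), tin (504,277). The top view shows the same items mirrored: tall steel (475,306), yellow (467,270), short (420,281). Next I enlarge both views.

```bash
cat > h.py <<'E'
import numpy as np,cv2
def ray(c,uv):
    K=c["intrinsics"];T=c["cam_to_world"]
    d=np.array([(uv[0]-K[0,2])/K[0,0],-(uv[1]-K[1,2])/K[1,1],-1.0])
    d=T[:3,:3]@d; return T[:3,3],d/np.linalg.norm(d)
def onplane(c,uv,z):
    o,d=ray(c,uv); return o+d*(z-o[2])/d[2]
def tri(cs,uvs):
    A=np.zeros((3,3));b=np.zeros(3);R=[]
    for c,uv in zip(cs,uvs):
        o,d=ray(c,uv);P=np.eye(3)-np.outer(d,d);A+=P;b+=P@o;R.append((o,P))
    x=np.linalg.solve(A,b); return x,[round(float(np.linalg.norm(P@(x-o))),1) for o,P in R]
def proj(c,p):
    K=c["intrinsics"];T=c["cam_to_world"]
    q=T[:3,:3].T@(np.asarray(p,float)-T[:3,3]); return np.array([K[0,2]+K[0,0]*q[0]/-q[2],K[1,2]+K[1,1]*-q[1]/-q[2]])
E
python3 - <<'E'
import cv2,numpy as np
s=cv2.imread("pics/scene0.png");t=cv2.imread("pics/top0.png")
def crop(im,x,y,w,h,k): return cv2.resize(im[y:y+h,x:x+w],None,fx=k,fy=k,interpolation=cv2.INTER_NEAREST)
cv2.imwrite("pics/c_noz.png",np.hstack([crop(t,400,250,100,75,4),crop(s,160,180,100,75,4)]))
cv2.imwrite("pics/c_cut.png",np.hstack([crop(t,165,270,100,75,4),crop(s,385,175,100,75,4)]))
cv2.imwrite("pics/c_br.png",np.hstack([crop(t,285,240,100,75,4),crop(s,270,195,100,75,4)]))
E
```

```text
(no output)
```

View pics/c_noz.png

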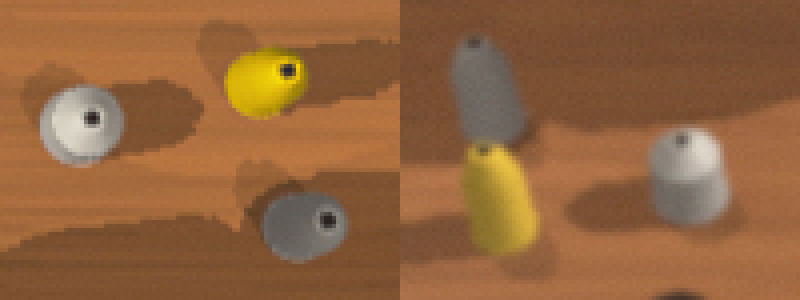

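View pics/c_cut.png

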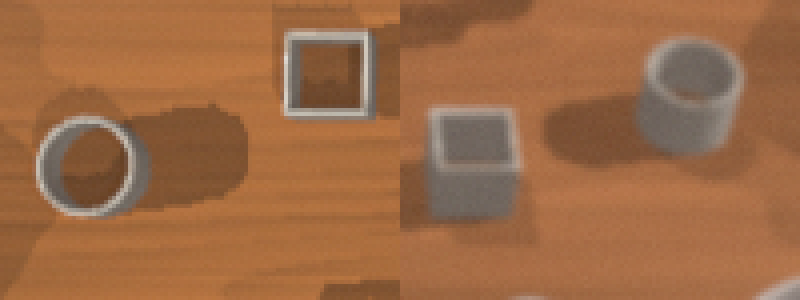

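View pics/c_br.png

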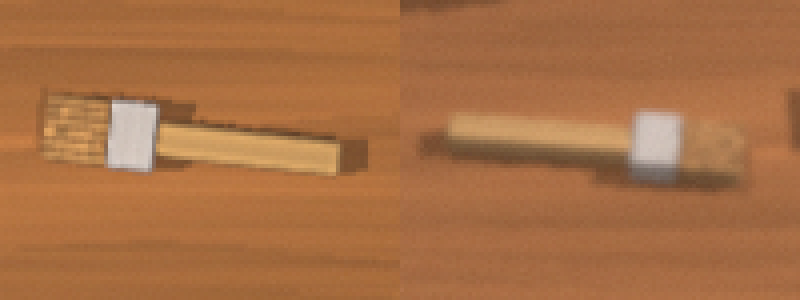

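Tall-nozzle candidates: grey steel at top (475,306) / scene (182,203), and yellow at top (467,270) / scene (185,230). The task wants the steel one and says to leave the yellow alone, and the crop confirms which is which. Next I triangulate the tips, rims and brush.

```bash
cat > m1.py <<'E'
from workcell import capture
from h import *
S=capture("scene");T=capture("top")
def hole(c,box):
    x,y,w,h=box; g=c["image"][y:y+h,x:x+w].astype(float).sum(2); wt=np.clip(np.percentile(g,40)*0.6-g,0,None)
    yy,xx=np.mgrid[0:h,0:w]; return (x+(wt*xx).sum()/wt.sum(), y+(wt*yy).sum()/wt.sum())
def P(n,a,b):
    x,e=tri([S,T],[a,b]); print(n,np.round(a,1),np.round(b,1),np.round(x,1),e); return x
P("tall tip",hole(S,(176,188,7,6)),hole(T,(478,301,8,8)))
P("short tip",hole(S,(227,212,8,7)),hole(T,(420,276,7,8)))
P("yellow tip",hole(S,(178,215,7,5)),hole(T,(468,264,8,7)))
o=-0.5
cs=lambda u,v,x,y:(x+u/4+o,y+v/4+o)
P("round rim",cs(692-400,73,385,175),cs(86,166,165,270))
for n,a,b in (("sq far-right", (428,109),(372,119)),("sq",(515,108),(285,117)),("sq",(520,169),(286,32)),("sq",(429,170),(373,33))):
    P(n,cs(a[0]-400,a[1],385,175),cs(b[0],b[1],165,270))
P("brush end far",cs(448-400,114,270,195),cs(340,175,285,240))
P("ferr",cs(636-400,112,270,195),cs(153,171,285,240))
P("ferr",cs(682-400,113,270,195),cs(107,166,285,240))
P("ferr",cs(682-400,163,270,195),cs(112,100,285,240))
P("ferr",cs(635-400,163,270,195),cs(158,104,285,240))
P("bristle end",cs(744-400,121,270,195),cs(43,158,285,240))
E
python3 m1.py
python3 - <<'E'
import cv2,numpy as np
s=cv2.imread("pics/scene0.png");t=cv2.imread("pics/top0.png")
def crop(im,x,y,w,h,k): return cv2.resize(im[y:y+h,x:x+w],None,fx=k,fy=k,interpolation=cv2.INTER_NEAREST)
import os; os.chdir(".")
cv2.imwrite("pics/c_bay.png",np.hstack([crop(t,455,175,110,80,3.6),crop(s,70,245,110,80,3.6)]))
cv2.imwrite("pics/c_long.png",np.hstack([crop(t,282,150,130,80,3),crop(s,245,275,130,80,3)]))
cv2.imwrite("pics/c_tin.png",np.hstack([crop(t,120,175,130,90,3),crop(s,425,230,130,90,3)]))
cv2.imwrite("pics/c_jars.png",np.vstack([np.hstack([crop(t,225,200,40,40,6),crop(s,397,245,40,40,6)]),np.hstack([crop(t,397,205,40,40,6),crop(s,212,246,40,40,6)])]))
E
```

```text
tall tip [nan nan] [481.7 304.6] [nan nan nan] [nan, nan]
short tip [nan nan] [422.7 279. ] [nan nan nan] [nan, nan]
yellow tip [nan nan] [471.6 267.2] [nan nan nan] [nan, nan]
round rim [457.5 192.8] [186. 311.] [363.9 301.5  40.6] [0.8, 0.8]
sq far-right [391.5 201.8] [257.5 299.2] [389.6 154.7  39.4] [0.2, 0.2]
sq [413.2 201.5] [235.8 298.8] [390.3 200.7  40.7] [1.0, 1.0]
sq [414.5 216.8] [236.  277.5] [434.5 200.3  41.4] [0.3, 0.3]
sq [391.8 217. ] [257.8 277.8] [434.4 153.6  40.6] [1.5, 1.5]
brush end far [281.5 223. ] [369.5 283.2] [427.5 -82.   12.9] [0.8, 0.8]
ferr [328.5 222.5] [322.8 282.2] [428.6  18.8  15.9] [0.0, 0.0]
ferr [340.  222.8] [311.2 281. ] [430.9  43.4  17.7] [0.0, 0.0]
ferr [340.  235.2] [312.5 264.5] [466.3  41.9  18.4] [0.8, 0.8]
ferr [328.2 235.2] [324.  265.5] [464.6  17.2  16.4] [0.7, 0.7]
bristle end [355.5 224.8] [295.2 279. ] [435.   77.2  16. ] [0.5, 0.5]m1.py:6: RuntimeWarning: invalid value encountered in scalar divide
  yy,xx=np.mgrid[0:h,0:w]; return (x+(wt*xx).sum()/wt.sum(), y+(wt*yy).sum()/wt.sum())
```

View pics/c_bay.png

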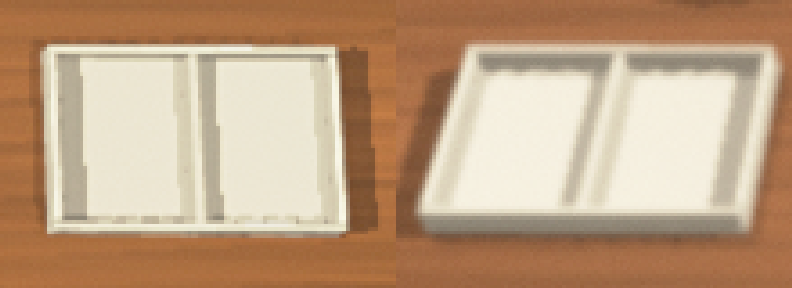

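View pics/c_long.png

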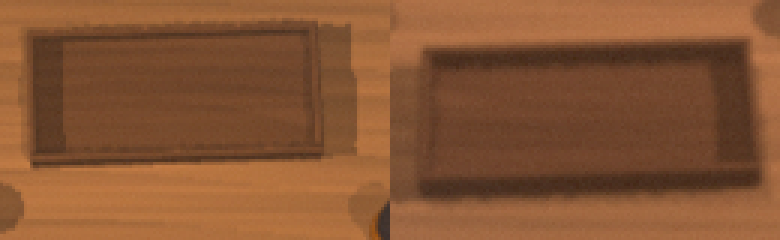

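View pics/c_tin.png

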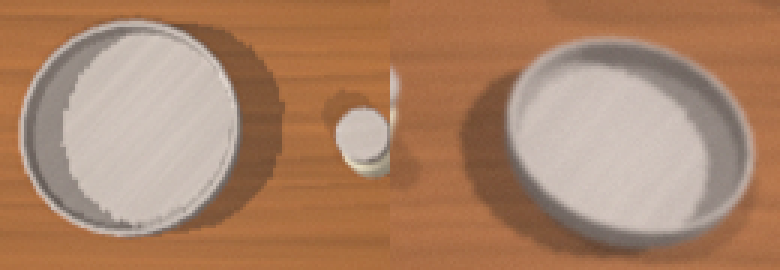

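View pics/c_jars.png

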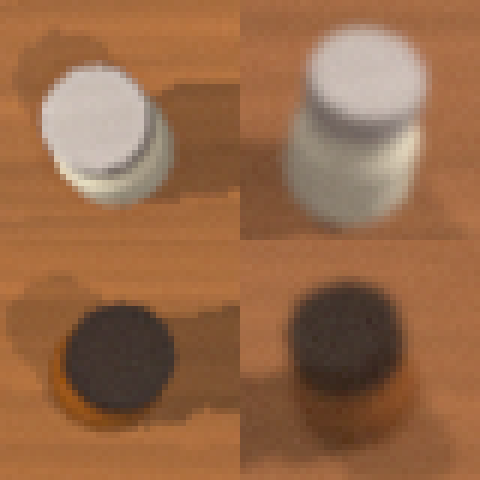

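The crops show the tray corners, tin and lid outlines clearly. Triangulated rim heights are about 40 mm for the cutters and 16–18 mm for the ferrule, both matching the text.

```bash
cat > m2.py <<'E'
from workcell import capture
from h import *
S=capture("scene");T=capture("top")
o=-0.5
def P(n,a,b):
    x,e=tri([S,T],[a,b]); print(n,np.round(x,1),e); return x
c=lambda k,x,y,u,v:(x+u/k+o,y+v/k+o)
P("tall tip",c(4,160,180,74,42),(481.7,304.6))
P("short tip",c(4,160,180,282,139),(422.7,279))
P("yellow tip",c(4,160,180,84,149),(471.6,267.2))
b=[]
for n,s,t in (("bay",(467,46),(347,230)),("",(780,48),(49,230)),("",(750,215),(42,47)),("",(419,212),(336,48))):
    b.append(P(n,c(3.6,70,245,s[0]-396,s[1]),c(3.6,455,175,*t)))
print("bay c",np.mean(b,0))
b=[]
for n,s,t in (("long",(422,46),(323,155)),("",(749,40),(31,158)),("",(762,170),(27,29)),("",(420,178),(317,24))):
    b.append(P(n,c(3,245,275,s[0]-390,s[1]),c(3,282,150,*t)))
print("long c",np.mean(b,0))
# tin rim extremes: left/right/top/bottom ellipse centre
P("tin",c(3,425,230,(506+755)/2-390,(38+236)/2),c(3,120,175,(20+239)/2,(20+236)/2))
P("jar lid",c(6,397,245,366-240,73),c(6,225,200,96,118))
P("pot lid",c(6,212,246,346-240,332-240),c(6,397,205,120,358-240))
E
python3 m2.py
```

```text
tall tip [ 380.6 -304.    66.9] [0.2, 0.2]
short tip [ 433.7 -189.2   48.4] [0.3, 0.3]
yellow tip [ 456.8 -286.9   66.7] [0.6, 0.6]
bay [ 526.7 -472.4   19.9] [1.2, 1.2]
 [ 525.8 -294.6   17.3] [0.5, 0.5]
 [ 638.9 -293.9   17.7] [0.0, 0.0]
 [ 638.9 -471.8   19.9] [0.3, 0.3]
bay c [ 582.58380118 -383.19953487   18.70620693]
long [ 606.6 -125.7   19.9] [1.0, 1.0]
 [602.5  87.4  21.5] [0.2, 0.2]
 [700.1  91.6  21.8] [0.7, 0.7]
 [ 705.6 -121.2   20.6] [0.2, 0.2]
long c [653.71222365 -16.95917529  20.9489919 ]
tin [568.2 369.5  16.8] [0.0, 0.0]
jar lid [555.4 191.9  60.7] [0.4, 0.4]
pot lid [ 551.4 -180.1   41.2] [0.5, 0.5]
```

All points agree with the given sizes: tips at 67 and 48 mm, tray rims at about 20 mm, lids at 61 and 41 mm, everything within reach. Next I write a planner that prints rows, then go to the tall steel nozzle.

```bash
cat > plan.py <<'E'
import sys,json,math,numpy as np
from workcell import observe
from scipy.spatial.transform import Rotation as R
def now():
    s=observe(); M=R.from_quat(s["tcp_rot"]).as_matrix()
    return s,M
def show():
    s,M=now(); print("t",round(s["t"],2),"tcp",np.round(s["tcp_pos"],1),"yaw",round(math.degrees(math.atan2(M[1,2],M[0,2])),2),"down",np.round(M[:,0],3),"w",round(s["width"],1),"F",np.round(s["ft_force"],1),"q",np.round(s["q"],2))
def plan(wps,vmax=50,wmax=9):
    """wps: (x,y,z,yaw_deg[,rows]) ; prints rows [dx,dy,dz,turn], rounding carried on"""
    s,M=now(); p=s["tcp_pos"].copy(); y=math.degrees(math.atan2(M[1,2],M[0,2]))
    for w in wps:
        t=np.array(w[:3],float); ty=w[3]
        dy=(ty-y+180)%360-180; 
        if len(w)>5: dy=ty-y
        n=max(1,math.ceil(np.linalg.norm(t-p)/vmax),math.ceil(abs(dy)/wmax)); 
        if len(w)>4 and w[4]: n=max(n,w[4])
        p0=p.copy();y0=y; rows=[]
        for i in range(1,n+1):
            d=p0+(t-p0)*i/n-p; f=math.radians(y); last=i==n
            zt=np.array([math.cos(f),math.sin(f),0]);yt=np.array([-math.sin(f),math.cos(f),0])
            r=[round(-d[2],1 if last else 0),round(d@yt,1 if last else 0),round(d@zt,1 if last else 0),round(-(y0+dy*i/n-y),1 if last else 0)]
            p=p+yt*r[1]+zt*r[2]-np.array([0,0,r[0]]); y-=r[3]
            rows.append([float(a)+0.0 for a in r])
        print(w,n); 
        for a in range(0,n,10): print("  ",rows[a:a+10])
E
python3 -c "
from plan import *
show()
plan([(430,300,200,math.nan)]) if 0 else None
plan([(450,150,220,90),(380,-304,160,90)])
plan([(450,150,220,-90),(380,-304,160,-90)])"
```

```text
t 0.35 tcp [196.2 513.8 231.1] yaw 69.1 down [-0. -0. -1.] w 85.4 F [ 0.2 -0.6 -0.5] q [1.05 0.26 0.02 1.33 0.   1.42]
(450, 150, 220, 90) 9
   [[1.0, -41.0, -28.0, -2.0], [1.0, -40.0, -29.0, -3.0], [2.0, -38.0, -31.0, -2.0], [1.0, -37.0, -32.0, -2.0], [1.0, -36.0, -34.0, -3.0], [1.0, -34.0, -36.0, -2.0], [2.0, -33.0, -36.0, -2.0], [1.0, -31.0, -38.0, -3.0], [1.1, -29.8, -39.7, -1.9]]
(380, -304, 160, 90) 10
   [[6.0, 7.0, -45.0, 0.0], [6.0, 7.0, -46.0, 0.0], [6.0, 7.0, -45.0, 0.0], [6.0, 7.0, -46.0, 0.0], [6.0, 7.0, -45.0, 0.0], [6.0, 7.0, -45.0, 0.0], [6.0, 7.0, -46.0, 0.0], [6.0, 7.0, -45.0, 0.0], [6.0, 7.0, -46.0, 0.0], [6.0, 7.0, -45.0, 0.0]]
(450, 150, 220, -90) 18
   [[1.0, -20.0, -14.0, 9.0], [0.0, -23.0, -10.0, 9.0], [1.0, -23.0, -7.0, 9.0], [0.0, -25.0, -3.0, 8.0], [1.0, -25.0, 0.0, 9.0], [1.0, -24.0, 4.0, 9.0], [0.0, -23.0, 8.0, 9.0], [1.0, -22.0, 12.0, 9.0], [1.0, -20.0, 14.0, 9.0], [0.0, -17.0, 18.0, 8.0]]
   [[1.0, -14.0, 20.0, 9.0], [0.0, -12.0, 22.0, 9.0], [1.0, -7.0, 23.0, 9.0], [1.0, -4.0, 25.0, 9.0], [0.0, 0.0, 24.0, 9.0], [1.0, 3.0, 25.0, 8.0], [1.0, 7.0, 23.0, 9.0], [0.1, 11.2, 22.3, 9.1]]
(380, -304, 160, -90) 10
   [[6.0, -7.0, 45.0, 0.0], [6.0, -7.0, 46.0, 0.0], [6.0, -7.0, 45.0, 0.0], [6.0, -7.0, 46.0, 0.0], [6.0, -7.0, 45.0, 0.0], [6.0, -7.0, 45.0, 0.0], [6.0, -7.0, 46.0, 0.0], [6.0, -7.0, 45.0, 0.0], [6.0, -7.0, 46.0, 0.0], [6.0, -7.0, 45.0, 0.0]]
```

Call:
drive_tool([
  [[1, -41, -28, -2, 1], [1, -40, -29, -3, 1], [2, -38, -31, -2, 1], [1, -37, -32, -2, 1], [1, -36, -34, -3, 1], [1, -34, -36, -2, 1], [2, -33, -36, -2, 1], [1, -31, -38, -3, 1], [1, -30, -40, -2, 1]],
])

```text
t: 1.48
tcp_pos: [451.0, 148.3, 220.4]
tcp_rot: [0.501, -0.499, -0.501, -0.499]
ft_force: [1.0, 1.2, 0.3]
width: 85.7
```

Call:
drive_tool([
  [[4, 7, -45, 0, 1], [4, 7, -46, 0, 1], [4, 7, -45, 0, 1], [4, 7, -46, 0, 1], [4, 7, -45, 0, 1], [4, 7, -45, 0, 1], [4, 7, -46, 0, 1], [4, 7, -45, 0, 1], [4, 7, -46, 0, 1], [4, 7, -45, 0, 1]],
])

```text
t: 2.72
tcp_pos: [380.6, -306.0, 180.3]
tcp_rot: [0.501, -0.5, -0.5, -0.5]
ft_force: [0.7, 1.1, 0.3]
width: 85.4
```

```bash
python3 -c "
from plan import *
show()
from workcell import capture
import cv2
from h import proj
W=capture('wrist')
im=W['image'][:,:,::-1].copy()
cv2.imwrite('pics/w1.png',im)
for n,p in (('tall',(380.6,-304,64)),('short',(433.7,-189.2,46)),('yel',(456.8,-286.9,64))): print(n,proj(W,p))
"
```

```text
t 2.73 tcp [ 380.6 -306.   180.3] yaw 90.08 down [ 0. -0. -1.] w 85.4 F [0.7 1.1 0.3] q [-0.85  0.18 -0.22  1.17  0.   -0.85]
tall [326.59818228 235.38831017]
short [455.05811029 288.55007072]
yel [346.16801525 321.81323327]
```

View pics/w1.png

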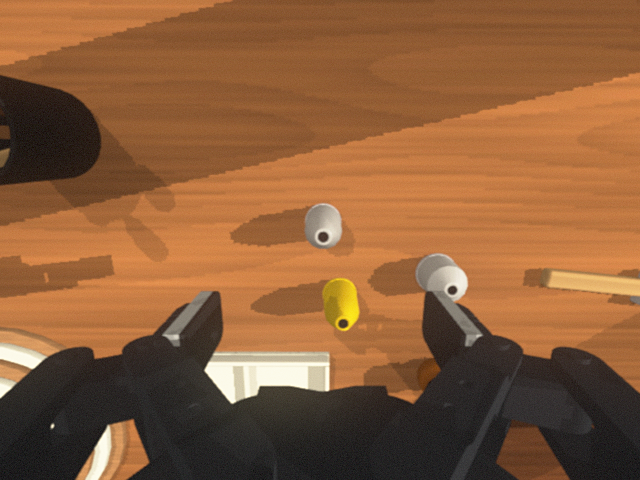

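The wrist view shows the tall steel tip at (323,237), yellow at (343,324) and short at (452,290). All are within about 3 px of my predictions. I turn the jaws across the line to the yellow one and go down.

```bash
python3 -c "
from plan import *
plan([(381,-305,100,101),(381,-305,11,101,5)])"
```

```text
(381, -305, 100, 101) 2
   [[40.0, 0.0, 3.0, -6.0], [39.4, -1.0, 2.4, -5.0]]
(381, -305, 11, 101, 5) 5
   [[18.0, 0.0, 0.0, 0.0], [18.0, 0.0, 0.0, 0.0], [17.0, 0.0, 0.0, 0.0], [18.0, 0.0, 0.0, 0.0], [18.0, 0.0, 0.0, 0.0]]
```

```bash
python3 -c "
from plan import *
show()"
```

```text
t 2.77 tcp [ 380.2 -310.5  179.4] yaw 89.98 down [-0.    -0.002 -1.   ] w 85.3 F [-0.3 -3.3 -0.3] q [-0.85  0.18 -0.22  1.17 -0.   -0.85]
```

Call:
drive_tool([
  [[0, 0, 0, 0, 1], [0, 0, 0, 0, 1], [0, 0, 0, 0, 1]],
])

```text
t: 3.15
tcp_pos: [381.3, -303.4, 180.6]
tcp_rot: [0.501, -0.499, -0.501, -0.499]
ft_force: [-0.0, 0.2, -0.2]
width: 85.6
```

```bash
python3 -c "
from plan import *
show()
plan([(381,-305,100,101),(381,-305,11,101,5)])"
```

```text
t 3.15 tcp [ 381.3 -303.4  180.6] yaw 90.18 down [ 0. -0. -1.] w 85.6 F [-0.   0.2 -0.2] q [-0.84  0.17 -0.22  1.17  0.   -0.85]
(381, -305, 100, 101) 2
   [[40.0, 0.0, -1.0, -5.0], [40.6, 0.3, -0.6, -5.8]]
(381, -305, 11, 101, 5) 5
   [[18.0, 0.0, 0.0, 0.0], [18.0, 0.0, 0.0, 0.0], [17.0, 0.0, 0.0, 0.0], [18.0, 0.0, 0.0, 0.0], [18.0, 0.0, 0.0, 0.0]]
```

Call:
drive_tool([
  [[30, 0, -1, -5, 1], [30, 0, -1, -6, 1], [30, 0, 0, 0, 1], [25, 0, 0, 0, 1], [20, 0, 0, 0, 1], [15, 0, 0, 0, 1], [12, 0, 0, 0, 1], [8, 0, 0, 0, 1], [0, 0, 0, 0, 1], [0, 0, 0, 0, 1]],
], force=30)

```text
t: 4.4
tcp_pos: [381.3, -306.6, 10.7]
tcp_rot: [0.546, -0.449, -0.546, -0.449]
ft_force: [-0.5, 0.4, -1.3]
width: 85.5
```

```bash
python3 -c "
from plan import *
show()
from workcell import capture
import cv2
W=capture('wrist')
cv2.imwrite('pics/w2.png',W['image'][:,:,::-1])
"
```

```text
t 4.4 tcp [ 381.3 -306.6   10.7] yaw 101.1 down [ 0.    -0.001 -1.   ] w 85.5 F [-0.5  0.4 -1.3] q [-0.85  0.33 -0.5   0.74 -0.   -1.04]
```

View pics/w2.png

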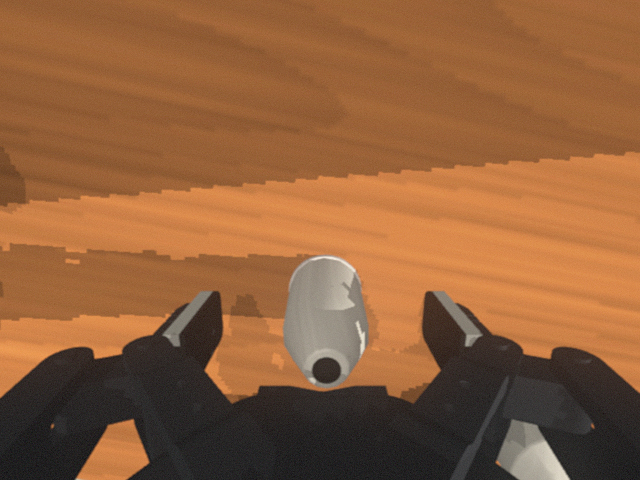

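The nozzle stands centred between the pads, with its tip at (326,370). I close the gripper.

Call:
drive_tool([
  [[0, 0, 0, 0, -0.3], [0, 0, 0, 0, -1], [0, 0, 0, 0, -1], [0, 0, 0, 0, -1], [0, 0, 0, 0, -1], [0, 0, 0, 0, -1], [0, 0, 0, 0, -1], [0, 0, 0, 0, -1]],
], force=30)

```text
t: 5.45
tcp_pos: [381.1, -306.4, 10.5]
tcp_rot: [0.546, -0.449, -0.546, -0.449]
ft_force: [-1.3, 0.5, 5.2]
width: 31.9
```

Call:
drive_tool([
  [[-5, 0, 0, 0, -1], [-10, 0, 0, 0, -1], [-20, 0, 0, 0, -1], [-30, 0, 0, 0, -1], [-30, 0, 0, 0, -1], [-20, 0, 0, 0, -1], [-10, 0, 0, 0, -1], [-5, 0, 0, 0, -1], [0, 0, 0, 0, -1]],
])

```text
t: 6.58
tcp_pos: [381.0, -306.3, 140.0]
tcp_rot: [-0.546, 0.449, 0.546, 0.449]
ft_force: [-0.2, -0.1, -0.6]
width: 31.9
```

```bash
python3 -c "
from plan import *
show()
from workcell import capture
import cv2
W=capture('wrist')
cv2.imwrite('pics/w3.png',W['image'][:,:,::-1])
plan([(583,-427,140,180,12),(583,-427,18,180,8)],vmax=35,wmax=8)
plan([(583,-427,140,0,12)],vmax=35,wmax=8)
"
```

```text
t 6.58 tcp [ 381.  -306.3  140. ] yaw 101.1 down [-0.  0. -1.] w 31.9 F [-0.2 -0.1 -0.6] q [-0.85  0.2  -0.29  1.08  0.   -1.04]
(583, -427, 140, 180, 12) 12
   [[0.0, -15.0, -13.0, -7.0], [0.0, -12.0, -15.0, -6.0], [0.0, -12.0, -16.0, -7.0], [0.0, -9.0, -17.0, -6.0], [0.0, -7.0, -18.0, -7.0], [0.0, -5.0, -19.0, -6.0], [0.0, -3.0, -20.0, -7.0], [0.0, -1.0, -19.0, -7.0], [0.0, 2.0, -20.0, -6.0], [0.0, 3.0, -19.0, -7.0]]
   [[0.0, 7.0, -19.0, -6.0], [-0.3, 7.5, -17.9, -6.9]]
(583, -427, 18, 180, 8) 8
   [[15.0, 0.0, 0.0, 0.0], [16.0, 0.0, 0.0, 0.0], [15.0, 0.0, 0.0, 0.0], [15.0, 0.0, 0.0, 0.0], [15.0, 0.0, 0.0, 0.0], [16.0, 0.0, 0.0, 0.0], [15.0, 0.0, 0.0, 0.0], [15.0, 0.0, 0.0, 0.0]]
(583, -427, 140, 0, 12) 13
   [[0.0, -13.0, -12.0, 8.0], [0.0, -15.0, -10.0, 8.0], [0.0, -17.0, -8.0, 7.0], [0.0, -17.0, -6.0, 8.0], [0.0, -18.0, -3.0, 8.0], [0.0, -18.0, -1.0, 8.0], [0.0, -18.0, 1.0, 7.0], [0.0, -18.0, 4.0, 8.0], [0.0, -17.0, 6.0, 8.0], [0.0, -16.0, 9.0, 8.0]]
   [[0.0, -14.0, 10.0, 8.0], [0.0, -13.0, 13.0, 7.0], [-0.3, -11.7, 14.0, 8.1]]
```

View pics/w3.png

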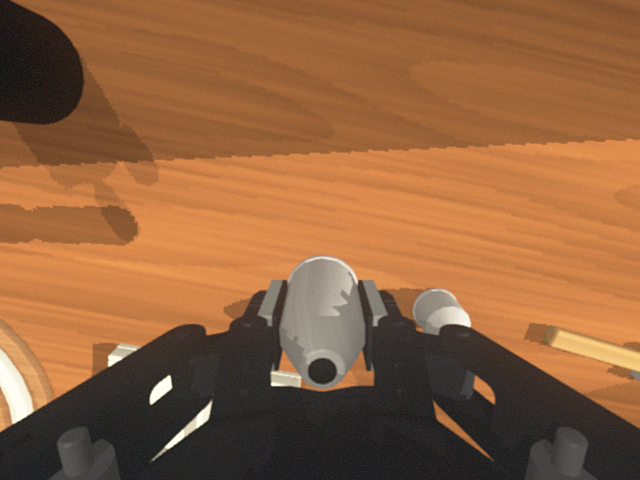

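Held upright, with its tip at (322,370). Now I carry it to the far bay.

Call:
drive_tool([
  [[0, -13, -12, 8, -1], [0, -15, -10, 8, -1], [0, -17, -8, 7, -1], [0, -17, -6, 8, -1], [0, -18, -3, 8, -1], [0, -18, -1, 8, -1], [0, -18, 1, 7, -1], [0, -18, 4, 8, -1], [0, -17, 6, 8, -1], [0, -16, 9, 8, -1]],
])

```text
t: 7.88
tcp_pos: [537.3, -399.5, 139.0]
tcp_rot: [-0.139, 0.694, 0.14, 0.693]
ft_force: [-0.5, 0.2, -1.0]
width: 31.5
```

Call:
drive_tool([
  [[0, -14, 10, 8, -1], [0, -13, 13, 7, -1], [0, -12, 14, 8, -1], [0, 0, 0, 0, -1], [0, 0, 0, 0, -1], [0, 0, 0, 0, -1], [0, 0, 0, 0, -1]],
])

```text
t: 8.75
tcp_pos: [583.0, -427.3, 140.6]
tcp_rot: [-0.001, 0.707, 0.001, 0.707]
ft_force: [0.3, 0.4, 0.1]
width: 31.5
```

```bash
python3 -c "
from plan import *
show()
from workcell import capture
import cv2
from h import *
W=capture('wrist');T=capture('top')
cv2.imwrite('pics/w4.png',np.vstack([W['image'][:,:,::-1]]))
cv2.imwrite('pics/t4.png',cv2.resize(T['image'][140:330,400:630,::-1],None,fx=3,fy=3))
for p in ((639,-294,19),(639,-472,19),(526,-294,19),(526,-472,19)): print(proj(W,p))
plan([(583,-427,30,0,8)])
"
```

```text
t 8.75 tcp [ 583.  -427.3  140.6] yaw 0.14 down [ 0. -0. -1.] w 31.5 F [0.3 0.4 0.1] q [-0.75  0.59  0.33  1.31  0.    0.82]
[400.07798064  50.47050172]
[386.95524866 284.62208638]
[240.62775507  50.06890354]
[253.44767843 284.39678505]
(583, -427, 30, 0, 8) 8
   [[14.0, 0.0, 0.0, 0.0], [14.0, 0.0, 0.0, 0.0], [13.0, 0.0, 0.0, 0.0], [14.0, 0.0, 0.0, 0.0], [14.0, 0.0, 0.0, 0.0], [14.0, 0.0, 0.0, 0.0], [14.0, 0.0, 0.0, 0.0], [13.6, 0.3, -0.1, 0.1]]
```

View pics/w4.png

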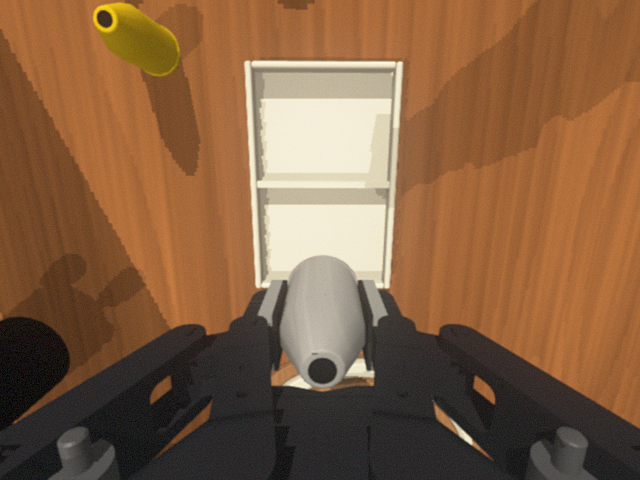

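View pics/t4.png

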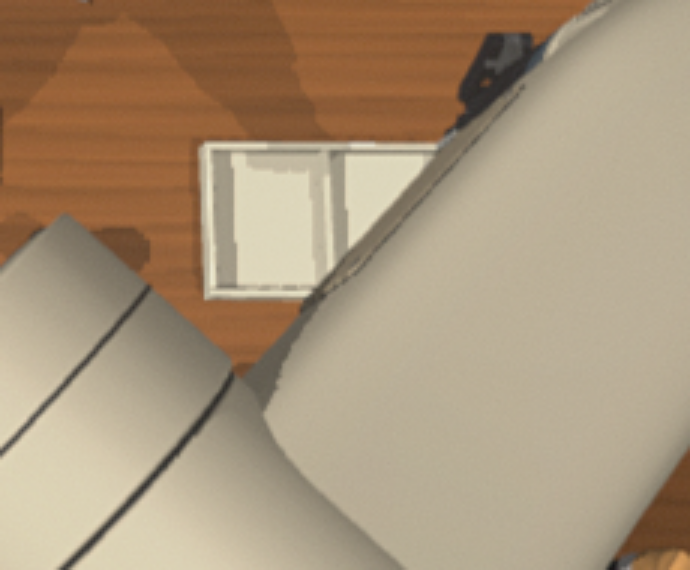

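```bash
python3 -c "
from plan import *
show()
from workcell import capture
from h import *
W=capture('wrist')
for uv in ((403,63),(246,63),(390,287.5),(257,287.5),(391,184),(257,184)): print(uv,np.round(onplane(W,uv,20),1))
for uv in ((109,18),(322,370)): print(uv,np.round(onplane(W,uv,64),1))
"
```

```text
t 8.85 tcp [ 583.1 -427.3  140.6] yaw 0.12 down [ 0. -0. -1.] w 31.8 F [ 0.8 -0.4 -0.4] q [-0.75  0.59  0.33  1.31 -0.    0.82]
(403, 63) [ 641.5 -302.4   20. ]
(246, 63) [ 529.7 -302.6   20. ]
(390, 287.5) [ 641.6 -474.3   20. ]
(257, 287.5) [ 529.2 -474.5   20. ]
(391, 184) [ 637.7 -387.7   20. ]
(257, 184) [ 533.4 -387.9   20. ]
(109, 18) [ 461.4 -289.6   64. ]
(322, 370) [ 584.2 -522.9   64. ]
```

The wrist view shows the tray divider at row 184 and the tray's corners. It puts the tray centre at about (585,-388), against (583,-383) from the fixed views. I take (584,-386), well inside the bay margins.

Call:
drive_tool([
  [[20, -1, 1, 0, -1], [25, -1, 0, 0, -1], [25, 0, 0, 0, -1], [20, 0, 0, 0, -1], [14, 0, 0, 0, -1], [8, 0, 0, 0, -1], [6, 0, 0, 0, -1], [4, 0, 0, 0, -1], [0, 0, 0, 0, -1], [0, 0, 0, 0, -1]],
])

```text
t: 10.15
tcp_pos: [584.5, -429.6, 18.7]
tcp_rot: [-0.001, 0.707, 0.0, 0.707]
ft_force: [-1.1, 0.5, 0.1]
width: 32.1
```

Call:
drive_tool([
  [[1, 0, 0, 0, -1], [1, 0, 0, 0, -1], [0, 0, 0, 0, -1], [0, 0, 0, 0, -1]],
])

```text
t: 10.65
tcp_pos: [584.3, -429.4, 16.3]
tcp_rot: [-0.001, 0.707, 0.001, 0.707]
ft_force: [-0.5, 0.1, -0.2]
width: 31.8
```

Call:
drive_tool([
  [[0.5, 0, 0, 0, -0.2], [0, 0, 0, 0, 0], [0, 0, 0, 0, 0.2], [0, 0, 0, 0, 0.3], [0, 0, 0, 0, 0.35], [0, 0, 0, 0, 0.35]],
])

```text
t: 11.4
tcp_pos: [584.3, -429.4, 15.8]
tcp_rot: [-0.001, 0.707, 0.001, 0.707]
ft_force: [0.2, 0.6, 1.4]
width: 57.6
```

Call:
drive_tool([
  [[-5, 0, 0, 0, 0.35], [-12, 0, 0, 0, 0.35], [-20, 0, 0, 0, 0.35], [-30, 0, 0, 0, 0.35], [-35, 0, 0, 0, 0.5], [-30, 0, 0, 0, 1], [-15, 0, 0, 0, 1], [0, 0, 0, 0, 1], [0, 0, 0, 0, 1]],
])

```text
t: 12.52
tcp_pos: [583.9, -429.1, 161.4]
tcp_rot: [-0.0, 0.708, 0.001, 0.707]
ft_force: [-0.8, -0.0, 0.3]
width: 85.5
```

```bash
python3 -c "
from plan import *
show()
from workcell import capture
import cv2
from h import *
W=capture('wrist')
cv2.imwrite('pics/w5.png',np.vstack([W['image'][:,:,::-1]]))
plan([(434,-190,150,0,8)])
plan([(434,-190,150,90,8)])
"
```

```text
t 12.53 tcp [ 583.9 -429.1  161.4] yaw 0.1 down [-0.001  0.001 -1.   ] w 85.5 F [-0.8 -0.   0.3] q [-0.75  0.59  0.38  1.36 -0.    0.82]
(434, -190, 150, 0, 8) 8
   [[1.0, 30.0, -19.0, 0.0], [2.0, 30.0, -18.0, 0.0], [1.0, 30.0, -19.0, 0.0], [2.0, 30.0, -19.0, 0.0], [1.0, 30.0, -18.0, 0.0], [1.0, 30.0, -19.0, 0.0], [2.0, 29.0, -19.0, 0.0], [1.2, 30.3, -18.5, 0.1]]
(434, -190, 150, 90, 8) 10
   [[1.0, 24.0, -15.0, -9.0], [1.0, 26.0, -11.0, -9.0], [1.0, 27.0, -7.0, -9.0], [1.0, 28.0, -2.0, -9.0], [2.0, 29.0, 2.0, -9.0], [1.0, 27.0, 6.0, -9.0], [1.0, 26.0, 11.0, -9.0], [1.0, 24.0, 14.0, -9.0], [1.0, 22.0, 18.0, -9.0], [1.2, 18.4, 21.8, -8.9]]
```

View pics/w5.png

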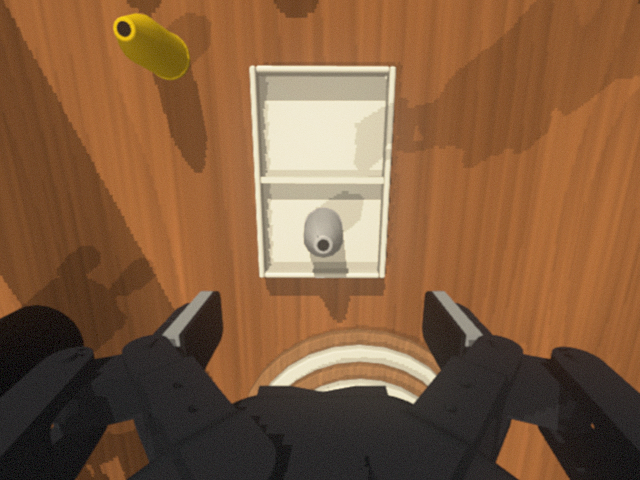

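The tall nozzle stands in the far bay, tip at (322,243). Next is the short one.

Call:
drive_tool([
  [[1, 15, -10, 0, 1], [2, 30, -18, 0, 1], [1, 35, -22, 0, 1], [2, 40, -25, 0, 1], [1, 40, -25, 0, 1], [1, 35, -22, 0, 1], [2, 30, -19, 0, 1], [1, 15, -9, 0, 1], [0, 0, 0, 0, 1], [0, 0, 0, 0, 1]],
])

```text
t: 13.82
tcp_pos: [434.6, -190.6, 151.7]
tcp_rot: [-0.001, 0.707, 0.0, 0.707]
ft_force: [0.2, -0.6, 0.3]
width: 85.4
```

```bash
python3 -c "
from plan import *
show()
from workcell import capture
import cv2
from h import *
W=capture('wrist')
cv2.imwrite('pics/w6.png',np.vstack([W['image'][:,:,::-1]]))
print(proj(W,(433.7,-189.2,46)))
plan([(434,-189.5,6,0,8)])
"
```

```text
t 13.82 tcp [ 434.6 -190.6  151.7] yaw 0.08 down [ 0. -0. -1.] w 85.4 F [ 0.2 -0.6  0.3] q [-0.59  0.17 -0.3   1.1  -0.    0.98]
[319.48606813 236.14273015]
(434, -189.5, 6, 0, 8) 8
   [[18.0, 0.0, 0.0, 0.0], [18.0, 0.0, 0.0, 0.0], [19.0, 0.0, 0.0, 0.0], [18.0, 1.0, 0.0, 0.0], [18.0, 0.0, 0.0, 0.0], [18.0, 0.0, 0.0, 0.0], [18.0, 0.0, -1.0, 0.0], [18.6, 0.2, 0.4, 0.1]]
```

View pics/w6.png

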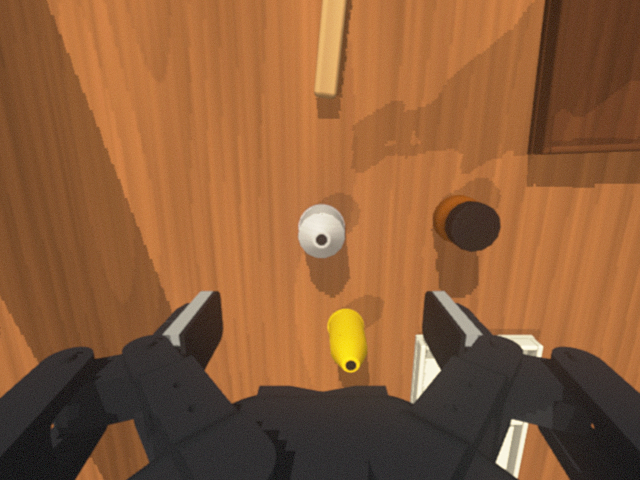

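The short tip at (321,240) is within 4 px of prediction. I descend with the current xy.

Call:
drive_tool([
  [[20, 0, 0, 0, 1], [25, 0, 0, 0, 1], [25, 0, 0, 0, 1], [25, 0, 0, 0, 1], [20, 0, 0, 0, 1], [15, 0, 0, 0, 1], [9, 0, 0, 0, 1], [6, 0, 0, 0, 1], [0, 0, 0, 0, 1], [0, 0, 0, 0, 1]],
])

```text
t: 15.12
tcp_pos: [434.1, -189.9, 7.2]
tcp_rot: [-0.001, 0.707, 0.0, 0.707]
ft_force: [0.8, -0.2, 0.7]
width: 85.6
```

Call:
drive_tool([
  [[0, 0, 0, 0, -0.2], [0, 0, 0, 0, -1], [0, 0, 0, 0, -1], [0, 0, 0, 0, -1], [0, 0, 0, 0, -1], [0, 0, 0, 0, -1], [0, 0, 0, 0, -1]],
])

```text
t: 16.0
tcp_pos: [433.9, -189.7, 7.2]
tcp_rot: [-0.001, 0.707, 0.0, 0.707]
ft_force: [-2.6, 1.2, 6.4]
width: 38.0
```

Call:
drive_tool([
  [[-5, 0, 0, 0, -1], [-10, 0, 0, 0, -1], [-20, 0, 0, 0, -1], [-30, 0, 0, 0, -1], [-30, 0, 0, 0, -1], [-20, 0, 0, 0, -1], [-10, 0, 0, 0, -1], [-5, 0, 0, 0, -1], [0, 0, 0, 0, -1]],
])

```text
t: 17.12
tcp_pos: [433.8, -189.6, 136.6]
tcp_rot: [-0.001, 0.707, 0.001, 0.707]
ft_force: [-0.4, -1.3, -0.4]
width: 37.5
```

```bash
python3 -c "
from plan import *
show()
from workcell import capture
import cv2
from h import *
W=capture('wrist')
cv2.imwrite('pics/w7.png',np.vstack([W['image'][:,:,::-1]]))
plan([(584,-343.5,135,0,9)])
"
```

```text
t 17.12 tcp [ 433.8 -189.6  136.6] yaw 0.1 down [-0.  0. -1.] w 37.5 F [-0.4 -1.3 -0.4] q [-0.59  0.18 -0.33  1.06  0.    0.98]
(584, -343.5, 135, 0, 9) 9
   [[0.0, -17.0, 17.0, 0.0], [0.0, -17.0, 16.0, 0.0], [0.0, -17.0, 17.0, 0.0], [1.0, -18.0, 17.0, 0.0], [0.0, -17.0, 16.0, 0.0], [0.0, -17.0, 17.0, 0.0], [0.0, -17.0, 17.0, 0.0], [0.0, -17.0, 16.0, 0.0], [0.3, -17.2, 17.1, 0.1]]
```

View pics/w7.png

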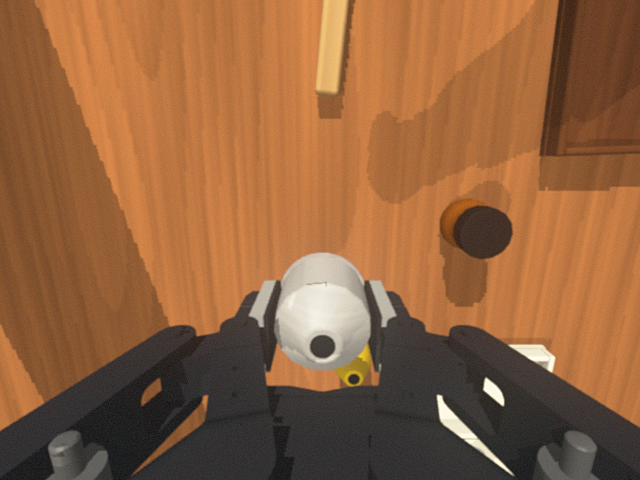

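The short nozzle is held, tip at (322,346). I carry it to the near bay.

Call:
drive_tool([
  [[0, -10, 10, 0, -1], [0, -20, 19, 0, -1], [0, -25, 25, 0, -1], [1, -26, 25, 0, -1], [0, -26, 25, 0, -1], [0, -22, 21, 0, -1], [0, -15, 15, 0, -1], [0, -10, 10, 0, -1], [0, 0, 0, 0, -1], [0, 0, 0, 0, -1]],
])

```text
t: 18.42
tcp_pos: [583.9, -343.3, 135.1]
tcp_rot: [-0.0, 0.707, 0.001, 0.707]
ft_force: [0.2, -0.2, -0.1]
width: 37.8
```

```bash
python3 -c "
from plan import *
show()
from workcell import capture
import cv2
from h import *
W=capture('wrist')
cv2.imwrite('pics/w8.png',np.vstack([W['image'][:,:,::-1]]))
"
```

```text
t 18.43 tcp [ 583.9 -343.3  135.1] yaw 0.1 down [-0.001  0.001 -1.   ] w 37.8 F [ 0.2 -0.2 -0.1] q [-0.66  0.51  0.17  1.23 -0.    0.91]
```

View pics/w8.png

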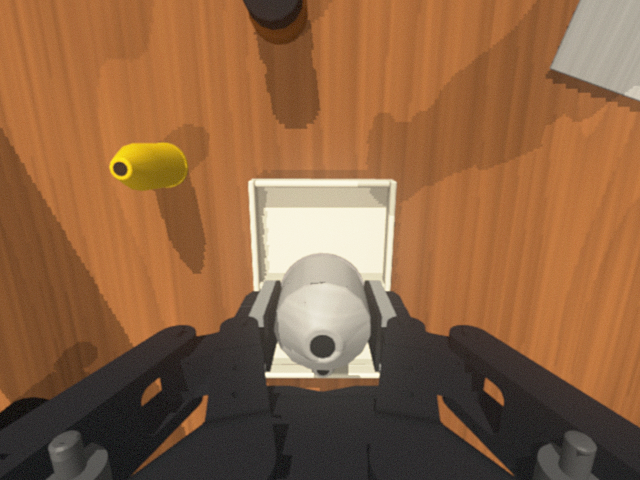

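Both bays are visible, with the nozzle above the near one. I lower it.

Call:
drive_tool([
  [[20, 0, 0, 0, -1], [25, 0, 0, 0, -1], [25, 0, 0, 0, -1], [20, 0, 0, 0, -1], [14, 0, 0, 0, -1], [8, 0, 0, 0, -1], [6, 0, 0, 0, -1], [3, 0, 0, 0, -1], [1, 0, 0, 0, -1], [0, 0, 0, 0, -1]],
])

```text
t: 19.73
tcp_pos: [584.3, -343.5, 14.0]
tcp_rot: [-0.001, 0.707, 0.001, 0.707]
ft_force: [0.5, 0.1, -0.1]
width: 37.5
```

Call:
drive_tool([
  [[0, 0, 0, 0, -1], [0.5, 0, 0, 0, -0.1], [0, 0, 0, 0, 0.1], [0, 0, 0, 0, 0.3], [0, 0, 0, 0, 0.4], [0, 0, 0, 0, 0.4], [0, 0, 0, 0, 0.4]],
])

```text
t: 20.6
tcp_pos: [584.1, -343.5, 13.3]
tcp_rot: [-0.001, 0.707, 0.001, 0.707]
ft_force: [-0.2, -0.6, 0.4]
width: 59.7
```

Call:
drive_tool([
  [[-5, 0, 0, 0, 0.4], [-12, 0, 0, 0, 0.4], [-20, 0, 0, 0, 0.4], [-30, 0, 0, 0, 0.4], [-35, 0, 0, 0, 0.5], [-30, 0, 0, 0, 1], [-15, 0, 0, 0, 1], [0, 0, 0, 0, 1], [0, 0, 0, 0, 1]],
])

```text
t: 21.72
tcp_pos: [583.7, -343.1, 159.0]
tcp_rot: [-0.0, 0.708, 0.001, 0.707]
ft_force: [-1.0, 0.1, -0.3]
width: 85.4
```

```bash
python3 -c "
from plan import *
show()
from workcell import capture
import cv2
from h import *
W=capture('wrist')
cv2.imwrite('pics/w9.png',np.vstack([W['image'][:,:,::-1]]))
plan([(450,0,180,0),(364,301,150,0)])
plan([(450,0,180,180,0,1),(364,301,150,180)])
"
```

```text
t 21.73 tcp [ 583.7 -343.1  159. ] yaw 0.1 down [-0.001  0.001 -1.   ] w 85.4 F [-1.   0.1 -0.3] q [-0.66  0.5   0.22  1.29 -0.    0.91]
(450, 0, 180, 0) 8
   [[-3.0, 43.0, -17.0, 0.0], [-2.0, 43.0, -16.0, 0.0], [-3.0, 43.0, -17.0, 0.0], [-3.0, 43.0, -17.0, 0.0], [-2.0, 43.0, -16.0, 0.0], [-3.0, 43.0, -17.0, 0.0], [-3.0, 42.0, -16.0, 0.0], [-2.2, 43.3, -17.1, 0.1]]
(364, 301, 150, 0) 7
   [[4.0, 43.0, -12.0, 0.0], [5.0, 43.0, -13.0, 0.0], [4.0, 43.0, -12.0, 0.0], [4.0, 43.0, -12.0, 0.0], [4.0, 43.0, -12.0, 0.0], [5.0, 43.0, -13.0, 0.0], [4.0, 43.0, -12.0, 0.0]]
(450, 0, 180, 180, 0, 1) 20
   [[-1.0, 17.0, -7.0, -9.0], [-1.0, 18.0, -4.0, -9.0], [-1.0, 18.0, -1.0, -9.0], [-1.0, 19.0, 2.0, -9.0], [-1.0, 17.0, 5.0, -9.0], [-1.0, 17.0, 8.0, -9.0], [-1.0, 16.0, 10.0, -9.0], [-1.0, 14.0, 12.0, -9.0], [-2.0, 11.0, 14.0, -9.0], [-1.0, 10.0, 16.0, -9.0]]
   [[-1.0, 6.0, 17.0, -9.0], [-1.0, 4.0, 18.0, -9.0], [-1.0, 1.0, 18.0, -9.0], [-1.0, -2.0, 19.0, -9.0], [-1.0, -5.0, 18.0, -9.0], [-1.0, -7.0, 17.0, -9.0], [-1.0, -10.0, 15.0, -9.0], [-1.0, -12.0, 14.0, -9.0], [-1.0, -14.0, 11.0, -9.0], [-1.2, -16.3, 9.6, -8.9]]
(364, 301, 150, 180) 7
   [[4.0, -43.0, 12.0, 0.0], [5.0, -43.0, 13.0, 0.0], [4.0, -43.0, 12.0, 0.0], [4.0, -43.0, 12.0, 0.0], [4.0, -43.0, 12.0, 0.0], [5.0, -43.0, 13.0, 0.0], [4.0, -43.0, 12.0, 0.0]]
```

View pics/w9.png

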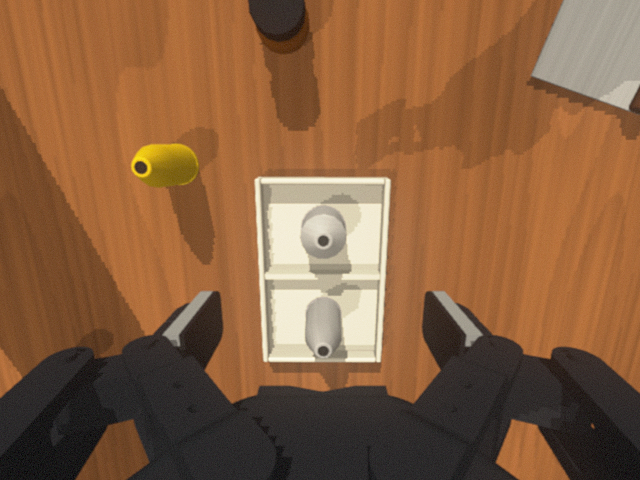

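Both nozzles stand in their bays, tips at (323,241) and (323,350). Next is the round cutter.

Call:
drive_tool([
  [[-3, 30, -12, 0, 1], [-2, 43, -16, 0, 1], [-3, 46, -18, 0, 1], [-3, 46, -18, 0, 1], [-2, 46, -18, 0, 1], [-3, 46, -18, 0, 1], [-3, 43, -17, 0, 1], [-2, 43, -17, 0, 1]],
])

```text
t: 22.78
tcp_pos: [448.4, 0.7, 180.5]
tcp_rot: [-0.0, 0.708, 0.001, 0.707]
ft_force: [-0.4, 0.1, -0.4]
width: 85.7
```

Call:
drive_tool([
  [[4, 43, -12, 0, 1], [4, 46, -13, 0, 1], [4, 46, -13, 0, 1], [4, 46, -13, 0, 1], [4, 43, -12, 0, 1], [4, 34, -10, 0, 1], [4, 26, -8, 0, 1], [2, 17, -5, 0, 1], [0, 0, 0, 0, 1], [0, 0, 0, 0, 1]],
])

```text
t: 24.02
tcp_pos: [362.9, 299.7, 150.8]
tcp_rot: [-0.001, 0.707, 0.0, 0.707]
ft_force: [0.7, 0.6, 0.2]
width: 85.7
```

```bash
python3 -c "
from plan import *
show()
from workcell import capture
import cv2
from h import *
W=capture('wrist')
cv2.imwrite('pics/w10.png',np.vstack([W['image'][:,:,::-1]]))
print(proj(W,(364,301.5,40)),proj(W,(364+26,301.5,40)))
plan([(364,301.5,60,0)])
"
```

```text
t 24.02 tcp [362.9 299.7 150.8] yaw 0.1 down [-0.001 -0.001 -1.   ] w 85.7 F [0.7 0.6 0.2] q [ 0.51  0.17 -0.31  1.09 -0.    2.08]
[322.34715781 234.01806027] [355.71607884 234.06707896]
(364, 301.5, 60, 0) 2
   [[46.0, 1.0, 0.0, 0.0], [45.0, 0.9, 0.9, 0.1]]
```

View pics/w10.png

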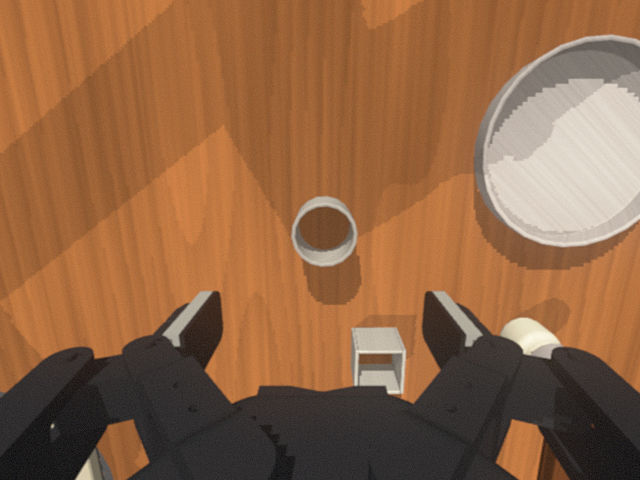

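The round rim is centred at (325,234), as predicted. I descend and grip.

Call:
drive_tool([
  [[25, 1, 1, 0, 1], [30, 1, 1, 0, 1], [25, 0, 0, 0, 1], [25, 0, 0, 0, 1], [18, 0, 0, 0, 1], [11, 0, 0, 0, 1], [6, 0, 0, 0, 1], [2, 0, 0, 0, 1], [0, 0, 0, 0, 1], [0, 0, 0, 0, 1]],
])

```text
t: 25.32
tcp_pos: [365.2, 302.4, 9.7]
tcp_rot: [-0.001, 0.707, 0.001, 0.707]
ft_force: [0.7, 0.2, 0.8]
width: 85.6
```

Call:
drive_tool([
  [[0, 0, 0, 0, 0.3], [0, 0, 0, 0, -0.5], [0, 0, 0, 0, -1], [0, 0, 0, 0, -1], [0, 0, 0, 0, -1], [0, 0, 0, 0, -1]],
])

```text
t: 26.08
tcp_pos: [365.1, 302.3, 9.7]
tcp_rot: [-0.001, 0.707, 0.001, 0.707]
ft_force: [-1.1, -0.7, 5.3]
width: 51.3
```

Call:
drive_tool([
  [[-5, 0, 0, 0, -1], [-10, 0, 0, 0, -1], [-20, 0, 0, 0, -1], [-30, 0, 0, 0, -1], [-30, 0, 0, 0, -1], [-20, 0, 0, 0, -1], [-10, 0, 0, 0, -1], [-5, 0, 0, 0, -1], [0, 0, 0, 0, -1]],
])

```text
t: 27.2
tcp_pos: [364.9, 302.1, 139.0]
tcp_rot: [-0.001, 0.707, 0.001, 0.707]
ft_force: [0.3, 0.2, -1.7]
width: 50.9
```

```bash
python3 -c "
from plan import *
show()
from workcell import capture
import cv2
from h import *
W=capture('wrist')
cv2.imwrite('pics/w11.png',np.vstack([W['image'][:,:,::-1]]))
plan([(568,402,140,0)])
"
```

```text
t 27.2 tcp [364.9 302.1 139. ] yaw 0.1 down [-0. -0. -1.] w 50.9 F [ 0.3  0.2 -1.7] q [ 0.51  0.18 -0.33  1.07  0.    2.08]
(568, 402, 140, 0) 5
   [[0.0, 20.0, 41.0, 0.0], [-1.0, 20.0, 40.0, 0.0], [0.0, 20.0, 41.0, 0.0], [0.0, 20.0, 41.0, 0.0], [-0.3, 19.6, 40.4, 0.1]]
```

View pics/w11.png

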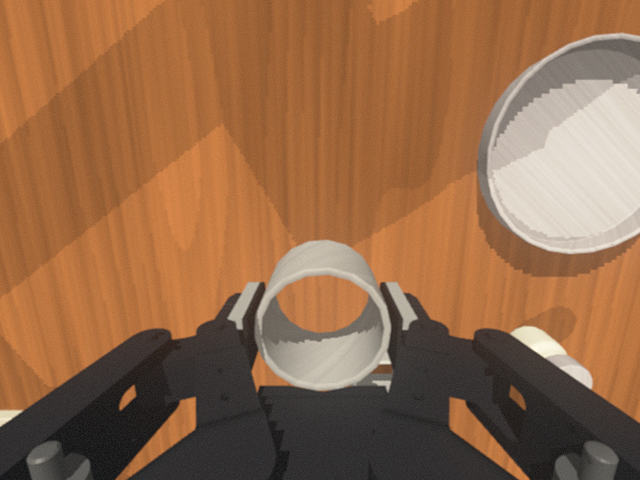

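The ring is held level. I go over the tin.

Call:
drive_tool([
  [[0, 10, 20, 0, -1], [0, 15, 30, 0, -1], [0, 18, 36, 0, -1], [0, 18, 36, 0, -1], [0, 17, 36, 0, -1], [0, 12, 26, 0, -1], [0, 7, 13, 0, -1], [0, 3, 6, 0, -1], [0, 0, 0, 0, -1], [0, 0, 0, 0, -1]],
])

```text
t: 28.5
tcp_pos: [567.3, 402.3, 139.3]
tcp_rot: [-0.001, 0.707, 0.001, 0.707]
ft_force: [0.3, 0.1, -0.9]
width: 50.9
```

```bash
python3 -c "
from plan import *
show()
from workcell import capture
import cv2
from h import *
W=capture('wrist')
cv2.imwrite('pics/w12.png',np.vstack([W['image'][:,:,::-1]]))
im=W['image'][:,:,::-1].copy()
for R,z in ((80,22),(74,5)):
  pts=np.array([proj(W,(568+R*np.cos(a),369.5+R*np.sin(a),z)) for a in np.linspace(0,6.28,60)]).astype(np.int32)
  cv2.polylines(im,[pts],True,(0,0,255),1)
cv2.imwrite('pics/w12b.png',im)
"
```

```text
t 28.5 tcp [567.3 402.3 139.3] yaw 0.1 down [-0. -0. -1.] w 50.9 F [ 0.3  0.1 -0.9] q [ 0.5   0.54  0.24  1.26 -0.    2.07]
```

View pics/w12b.png

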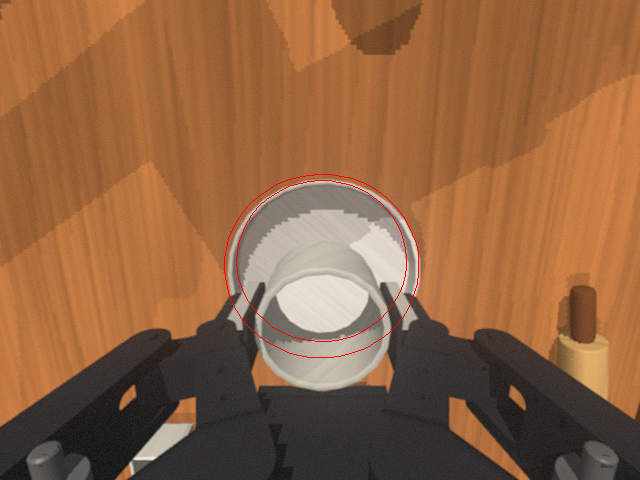

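The tin rim is at columns 228–419 with its top at row 179, about 4 px from prediction, so its centre is about (569,368). I lower the round cutter at y=402.

Call:
drive_tool([
  [[20, 0, 1, 0, -1], [25, 0, 0, 0, -1], [25, 0, 0, 0, -1], [20, 0, 0, 0, -1], [14, 0, 0, 0, -1], [8, 0, 0, 0, -1], [6, 0, 0, 0, -1], [3, 0, 0, 0, -1], [2, 0, 0, 0, -1], [0, 0, 0, 0, -1]],
])

```text
t: 29.8
tcp_pos: [568.9, 402.6, 16.4]
tcp_rot: [-0.001, 0.707, 0.001, 0.707]
ft_force: [0.3, -0.8, -1.4]
width: 51.1
```

Call:
drive_tool([
  [[0.5, 0, 0, 0, -1], [0, 0, 0, 0, 0.3], [0, 0, 0, 0, 0.4], [0, 0, 0, 0, 0.5], [0, 0, 0, 0, 0.6], [0, 0, 0, 0, 0.6], [0, 0, 0, 0, 0.6]],
])

```text
t: 30.68
tcp_pos: [568.9, 402.5, 15.8]
tcp_rot: [-0.001, 0.707, 0.001, 0.707]
ft_force: [-0.2, -0.2, 0.7]
width: 68.3
```

Call:
drive_tool([
  [[-5, 0, 0, 0, 0.6], [-12, 0, 0, 0, 0.6], [-20, 0, 0, 0, 0.6], [-30, 0, 0, 0, 0.6], [-35, 0, 0, 0, 0.6], [-30, 0, 0, 0, 1], [-15, 0, 0, 0, 1], [0, 0, 0, 0, 1], [0, 0, 0, 0, 1]],
])

```text
t: 31.8
tcp_pos: [568.4, 402.3, 161.5]
tcp_rot: [-0.001, 0.708, 0.0, 0.707]
ft_force: [-0.1, 0.4, 0.0]
width: 85.1
```

```bash
python3 -c "
from plan import *
show()
from workcell import capture
import cv2
from h import *
W=capture('wrist')
cv2.imwrite('pics/w13.png',np.vstack([W['image'][:,:,::-1]]))
plan([(412.2,177.5,150,0)])
"
```

```text
t 31.8 tcp [568.4 402.3 161.5] yaw 0.1 down [-0.002 -0.001 -1.   ] w 85.1 F [-0.1  0.4  0. ] q [ 0.5   0.54  0.28  1.32 -0.    2.06]
(412.2, 177.5, 150, 0) 6
   [[2.0, -37.0, -26.0, 0.0], [2.0, -38.0, -26.0, 0.0], [2.0, -37.0, -26.0, 0.0], [2.0, -38.0, -26.0, 0.0], [1.0, -37.0, -26.0, 0.0], [2.3, -37.5, -26.5, 0.1]]
```

View pics/w13.png

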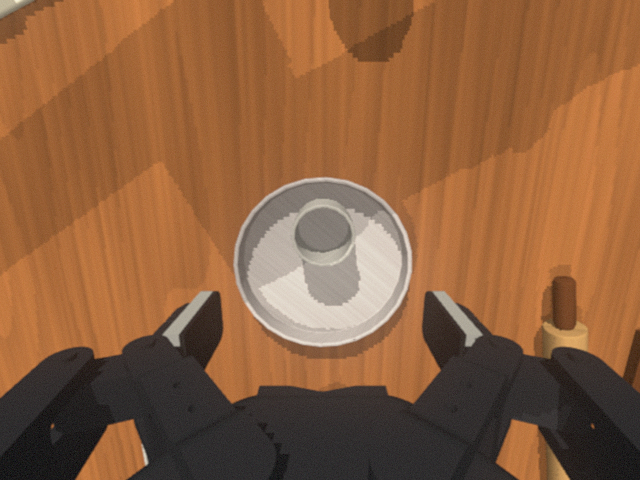

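The ring sits flat in the tin, its rim at (323,232), with room in front. Next is the square cutter.

Call:
drive_tool([
  [[1, -16, -11, 0, 1], [2, -30, -21, 0, 1], [2, -40, -28, 0, 1], [2, -42, -29, 0, 1], [1, -40, -28, 0, 1], [2, -30, -21, 0, 1], [1, -17, -12, 0, 1], [0, -9, -6, 0, 1], [0, 0, 0, 0, 1], [0, 0, 0, 0, 1]],
])

```text
t: 33.1
tcp_pos: [413.7, 178.7, 151.6]
tcp_rot: [-0.001, 0.707, 0.001, 0.707]
ft_force: [0.3, 0.7, -0.3]
width: 85.4
```

```bash
python3 -c "
from plan import *
show()
from workcell import capture
import cv2
from h import *
W=capture('wrist')
im=W['image'][:,:,::-1].copy()
pts=np.array([proj(W,(412.2+a,177.3+b,40)) for a,b in ((22,22),(22,-22),(-22,-22),(-22,22))]); print(pts)
cv2.imwrite('pics/w14.png',cv2.resize(im[150:350,220:420],None,fx=3,fy=3))
plan([(412.2,177.5,150,0)])
"
```

```text
t 33.1 tcp [413.7 178.7 151.6] yaw 0.11 down [-0.  0. -1.] w 85.4 F [ 0.3  0.7 -0.3] q [ 0.22  0.13 -0.35  1.09  0.    1.79]
[[347.49614479 210.16050102]
 [346.33099423 264.54672626]
 [291.4004991  264.4729914 ]
 [290.1304905  210.07520794]]
(412.2, 177.5, 150, 0) 1
   [[1.6, -1.3, -1.5, 0.1]]
```

View pics/w14.png

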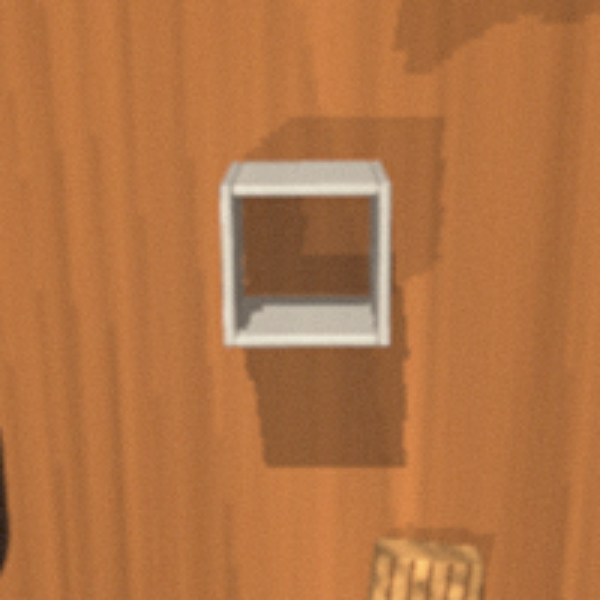

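The square rim spans pixels (293–350, 211–265) with sides aligned to within 0.5°, so the jaws are already square to it.

Call:
drive_tool([
  [[25, -1, -1, 0, 1], [30, 0, 0, 0, 1], [25, 0, 0, 0, 1], [25, 0, 0, 0, 1], [18, 0, 0, 0, 1], [11, 0, 0, 0, 1], [6, 0, 0, 0, 1], [2, 0, 0, 0, 1], [0, 0, 0, 0, 1], [0, 0, 0, 0, 1]],
])

```text
t: 34.4
tcp_pos: [412.6, 177.4, 10.2]
tcp_rot: [-0.001, 0.707, 0.001, 0.707]
ft_force: [0.1, 0.1, -0.3]
width: 85.3
```

Call:
drive_tool([
  [[0, 0, 0, 0, 0.3], [0, 0, 0, 0, -0.5], [0, 0, 0, 0, -1], [0, 0, 0, 0, -1], [0, 0, 0, 0, -1], [0, 0, 0, 0, -1]],
])

```text
t: 35.15
tcp_pos: [412.4, 177.3, 10.0]
tcp_rot: [-0.001, 0.707, 0.001, 0.707]
ft_force: [-0.7, -0.9, 5.6]
width: 43.4
```

Call:
drive_tool([
  [[-5, 0, 0, 0, -1], [-10, 0, 0, 0, -1], [-20, 0, 0, 0, -1], [-30, 0, 0, 0, -1], [-30, 0, 0, 0, -1], [-20, 0, 0, 0, -1], [-10, 0, 0, 0, -1], [-5, 0, 0, 0, -1], [0, 0, 0, 0, -1]],
])

```text
t: 36.28
tcp_pos: [412.1, 177.2, 139.5]
tcp_rot: [-0.001, 0.707, 0.001, 0.707]
ft_force: [-0.6, -0.1, -0.5]
width: 43.6
```

```bash
python3 -c "
from plan import *
show()
from workcell import capture
import cv2
from h import *
W=capture('wrist')
cv2.imwrite('pics/w15.png',np.vstack([W['image'][:,:,::-1]]))
plan([(568.5,338,140,0)])
"
```

```text
t 36.27 tcp [412.1 177.2 139.5] yaw 0.1 down [-0. -0. -1.] w 43.6 F [-0.6 -0.1 -0.5] q [ 0.22  0.14 -0.38  1.06  0.    1.79]
(568.5, 338, 140, 0) 5
   [[0.0, 32.0, 31.0, 0.0], [0.0, 32.0, 32.0, 0.0], [0.0, 32.0, 31.0, 0.0], [-1.0, 32.0, 31.0, 0.0], [0.3, 32.5, 31.8, 0.1]]
```

View pics/w15.png

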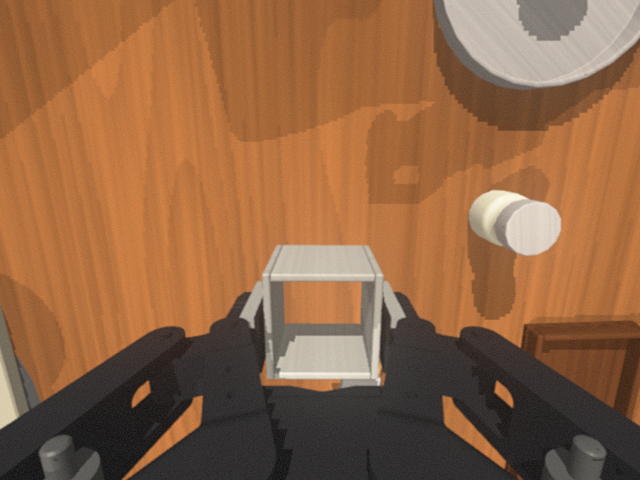

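The square cutter is held level. I carry it to the free part of the tin at y=338.

Call:
drive_tool([
  [[0, 10, 10, 0, -1], [0, 20, 20, 0, -1], [0, 28, 27, 0, -1], [0, 29, 28, 0, -1], [0, 28, 27, 0, -1], [0, 24, 23, 0, -1], [0, 14, 14, 0, -1], [0, 8, 7, 0, -1], [0, 0, 0, 0, -1], [0, 0, 0, 0, -1]],
])

```text
t: 37.58
tcp_pos: [567.5, 338.2, 139.7]
tcp_rot: [-0.001, 0.707, 0.0, 0.707]
ft_force: [0.3, -0.3, -0.5]
width: 43.9
```

```bash
python3 -c "
from plan import *
show()
from workcell import capture
import cv2
from h import *
W=capture('wrist')
cv2.imwrite('pics/w16.png',np.vstack([W['image'][:,:,::-1]]))
"
```

```text
t 37.58 tcp [567.5 338.2 139.7] yaw 0.09 down [-0. -0. -1.] w 43.9 F [ 0.3 -0.3 -0.5] q [ 0.41  0.48  0.13  1.22 -0.    1.98]
```

View pics/w16.png

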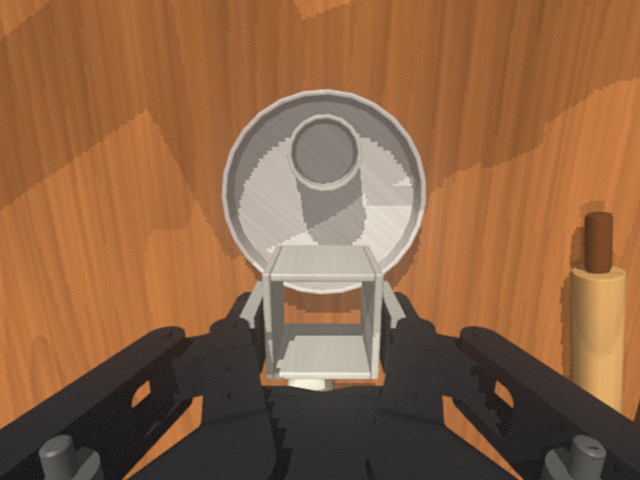

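```bash
python3 -c "
from workcell import capture
from h import *
W=capture('wrist')
for uv in ((324,90),(323,293),(222,192),(426,192)): print(np.round(onplane(W,uv,22),1))
for uv in ((324,115),(324,190),(289,152),(360,152)): print(np.round(onplane(W,uv,45),1))
"
```

```text
[569.8 444.8  22. ]
[569.4 287.3  22. ]
[490.9 371.7  22. ]
[649.  371.9  22. ]
[569.7 425.6  45. ]
[569.8 375.9  45. ]
[545.8 401.7  45. ]
[594.4 401.8  45. ]
```

Here the tin centre reads (569.7, 366) and the ring (570, 401). The square at y=338 leaves about 15 mm to the ring and 20 mm to the wall. I lower it.

Call:
drive_tool([
  [[20, 0, 1, 0, -1], [25, 0, 0, 0, -1], [25, 0, 0, 0, -1], [20, 0, 0, 0, -1], [14, 0, 0, 0, -1], [8, 0, 0, 0, -1], [6, 0, 0, 0, -1], [3, 0, 0, 0, -1], [2, 0, 0, 0, -1], [0, 0, 0, 0, -1]],
])

```text
t: 38.92
tcp_pos: [569.0, 338.6, 16.9]
tcp_rot: [-0.001, 0.707, 0.001, 0.707]
ft_force: [-1.0, -0.6, -0.1]
width: 43.5
```

Call:
drive_tool([
  [[0.5, 0, 0, 0, -1], [0, 0, 0, 0, 0.1], [0, 0, 0, 0, 0.2], [0, 0, 0, 0, 0.4], [0, 0, 0, 0, 0.5], [0, 0, 0, 0, 0.5], [0, 0, 0, 0, 0.5]],
])

```text
t: 39.8
tcp_pos: [569.0, 338.5, 16.3]
tcp_rot: [-0.001, 0.707, 0.001, 0.707]
ft_force: [-1.4, -0.3, 1.2]
width: 63.9
```

Call:
drive_tool([
  [[-5, 0, 0, 0, 0.5], [-12, 0, 0, 0, 0.5], [-20, 0, 0, 0, 0.5], [-30, 0, 0, 0, 0.5], [-35, 0, 0, 0, 0.5], [-30, 0, 0, 0, 1], [-15, 0, 0, 0, 1], [0, 0, 0, 0, 1], [0, 0, 0, 0, 1]],
])

```text
t: 40.92
tcp_pos: [568.5, 338.4, 162.0]
tcp_rot: [-0.001, 0.708, 0.0, 0.707]
ft_force: [0.1, -0.0, -0.5]
width: 85.6
```

```bash
python3 -c "
from plan import *
show()
from workcell import capture
import cv2
from h import *
W=capture('wrist')
cv2.imwrite('pics/w17.png',np.vstack([W['image'][:,:,::-1]]))
plan([(444.5,-2,160,-5.6)])
"
```

```text
t 40.92 tcp [568.5 338.4 162. ] yaw 0.1 down [-0.002 -0.001 -1.   ] w 85.6 F [ 0.1 -0.  -0.5] q [0.41 0.48 0.18 1.27 0.   1.98]
(444.5, -2, 160, -5.6) 8
   [[0.0, -43.0, -16.0, 1.0], [0.0, -42.0, -14.0, 0.0], [1.0, -43.0, -15.0, 1.0], [0.0, -43.0, -14.0, 1.0], [0.0, -43.0, -14.0, 1.0], [0.0, -44.0, -12.0, 0.0], [1.0, -43.0, -13.0, 1.0], [-0.2, -44.0, -11.5, 0.7]]
```

View pics/w17.png

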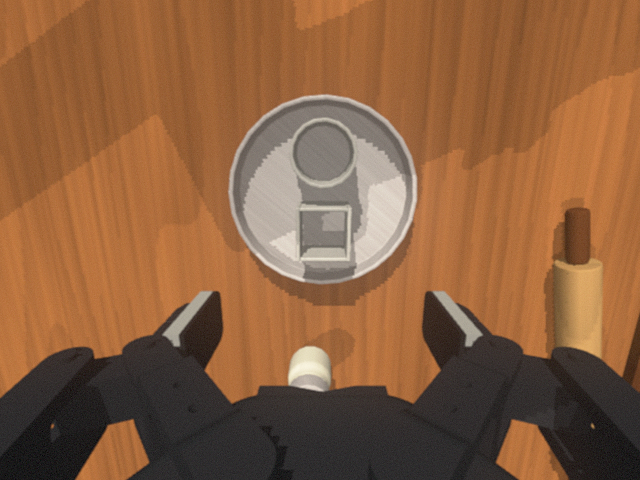

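Both cutters sit flat side by side in the tin: ring (323,152), square (325,233). Now the brush.

Call:
drive_tool([
  [[0, -30, -11, 1, 1], [0, -46, -16, 1, 1], [1, -52, -18, 1, 1], [0, -52, -17, 1, 1], [0, -50, -16, 1, 1], [0, -45, -13, 1, 1], [1, -36, -10, 0, 1], [0, -22, -5, 0, 1], [0, -12, -3, 0, 1], [0, 0, 0, 0, 1]],
])

```text
t: 42.22
tcp_pos: [440.5, -0.2, 160.9]
tcp_rot: [0.037, 0.706, -0.037, 0.706]
ft_force: [0.3, 0.6, -0.1]
width: 85.4
```

Call:
drive_tool([
  [[0, 0, 0, 0, 1], [0, 0, 0, 0, 1]],
])

```text
t: 42.48
tcp_pos: [440.9, 0.7, 161.1]
tcp_rot: [0.036, 0.706, -0.036, 0.706]
ft_force: [0.0, -0.0, -0.0]
width: 85.5
```

```bash
python3 -c "
from plan import *
show()
from workcell import capture
import cv2
from h import *
W=capture('wrist')
cv2.imwrite('pics/w18.png',np.vstack([W['image'][:,:,::-1]]))
u=np.array([0.098,0.995,0]);c=np.array([444.4,-2,14])
print(proj(W,c),proj(W,c-80*u),proj(W,c+20*u))
plan([(444.5,-2,160,-5.6)])
"
```

```text
t 42.48 tcp [440.9   0.7 161.1] yaw -5.84 down [-0.  0. -1.] w 85.5 F [ 0. -0. -0.] q [-0.19  0.11 -0.35  1.11  0.    1.48]
[325.05572435 229.0691233 ] [325.2082611  311.26671207] [325.01421206 206.69936052]
(444.5, -2, 160, -5.6) 1
   [[1.2, -2.2, 3.9, -0.2]]
```

View pics/w18.png

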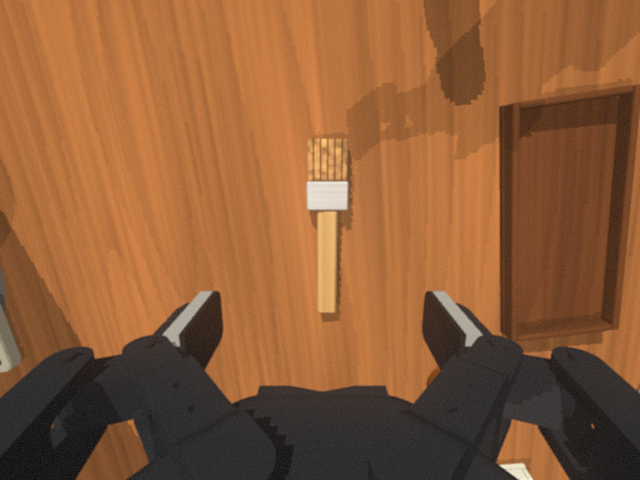

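Handle at column 327 from row 212 to 313, aligned with the jaws. I shift and descend.

Call:
drive_tool([
  [[20, -3, 4, 0, 1], [30, 0, 0, 0, 1], [30, 0, 0, 0, 1], [30, 0, 0, 0, 0.5], [20, 0, 0, 0, 0.2], [14, 0, 0, 0, 0.1], [8, 0, 0, 0, 0], [4, 0, 0, 0, 0], [0, 0, 0, 0, 0], [0, 0, 0, 0, 0]],
])

```text
t: 43.78
tcp_pos: [444.7, -3.4, 5.7]
tcp_rot: [0.036, 0.706, -0.036, 0.706]
ft_force: [0.6, 0.3, -0.7]
width: 42.9
```

```bash
python3 -c "
from plan import *
show()
from workcell import capture
import cv2
W=capture('wrist')
cv2.imwrite('pics/w19.png',W['image'][:,:,::-1])
"
```

```text
t 43.77 tcp [444.7  -3.4   5.7] yaw -5.9 down [ 0.001 -0.    -1.   ] w 42.9 F [ 0.6  0.3 -0.7] q [-0.2   0.28 -0.6   0.69  0.    1.48]
```

View pics/w19.png

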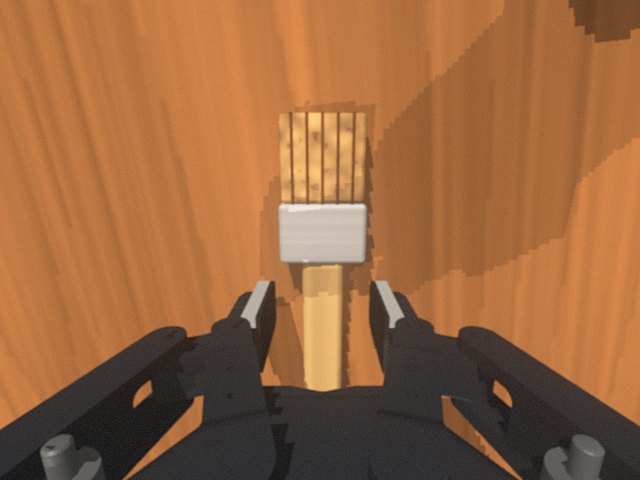

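Call:
drive_tool([
  [[2, 0, 0, 0, 0], [0, 0, 0, 0, -0.4], [0, 0, 0, 0, -1], [0, 0, 0, 0, -1], [0, 0, 0, 0, -1], [0, 0, 0, 0, -1], [0, 0, 0, 0, -1]],
], force=35)

```text
t: 44.7
tcp_pos: [444.4, -3.4, 3.5]
tcp_rot: [0.036, 0.706, -0.036, 0.706]
ft_force: [-1.2, 0.4, 5.3]
width: 16.8
```

Call:
drive_tool([
  [[-4, 0, 0, 0, -1], [-8, 0, 0, 0, -1], [-16, 0, 0, 0, -1], [-22, 0, 0, 0, -1], [-22, 0, 0, 0, -1], [-16, 0, 0, 0, -1], [-8, 0, 0, 0, -1], [-4, 0, 0, 0, -1], [0, 0, 0, 0, -1]],
])

```text
t: 45.82
tcp_pos: [444.3, -3.3, 103.1]
tcp_rot: [0.036, 0.706, -0.036, 0.706]
ft_force: [-0.4, 0.2, -1.7]
width: 17.0
```

```bash
python3 -c "
from plan import *
show()
from workcell import capture
import cv2
W=capture('wrist')
cv2.imwrite('pics/w20.png',W['image'][:,:,::-1])
plan([(654,-17,105,1.3,8)])
"
```

```text
t 45.83 tcp [444.3  -3.3 103.1] yaw -5.9 down [-0.  0. -1.] w 17.0 F [-0.4  0.2 -1.7] q [-0.2   0.16 -0.45  0.96  0.    1.48]
(654, -17, 105, 1.3, 8) 8
   [[0.0, 1.0, 26.0, -1.0], [-1.0, 1.0, 27.0, -1.0], [0.0, 0.0, 26.0, -1.0], [0.0, -1.0, 26.0, -1.0], [0.0, -1.0, 26.0, -1.0], [-1.0, -1.0, 27.0, 0.0], [0.0, -1.0, 26.0, -1.0], [-0.1, -1.9, 26.1, -1.2]]
```

View pics/w20.png

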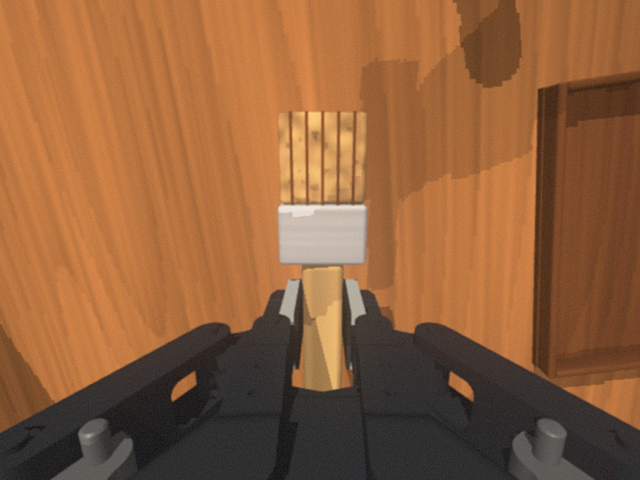

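The brush is held level (its image is unchanged by the lift). I carry it over the long tray.

Call:
drive_tool([
  [[0, 1, 12, -1, -1], [-1, 1, 24, -1, -1], [0, 0, 32, -1, -1], [0, -1, 36, -1, -1], [0, -1, 36, -1, -1], [-1, -1, 32, -1, -1], [0, -2, 22, -1, -1], [0, -2, 12, 0, -1], [0, 0, 4, 0, -1], [0, 0, 0, 0, -1]],
])

```text
t: 47.12
tcp_pos: [653.9, -16.9, 105.1]
tcp_rot: [-0.007, 0.707, 0.007, 0.707]
ft_force: [-0.4, 0.5, -1.1]
width: 17.0
```

Call:
drive_tool([
  [[0, 0, 0, 0, -1], [0, 0, 0, 0, -1]],
])

```text
t: 47.38
tcp_pos: [653.8, -16.9, 105.6]
tcp_rot: [-0.007, 0.707, 0.007, 0.707]
ft_force: [0.0, 0.9, -0.5]
width: 16.9
```

```bash
python3 -c "
from plan import *
show()
from workcell import capture
import cv2
W=capture('wrist')
cv2.imwrite('pics/w21.png',W['image'][:,:,::-1])
plan([(654,-18,105,1.3)])
"
```

```text
t 47.38 tcp [653.8 -16.9 105.6] yaw 1.1 down [ 0. -0. -1.] w 16.9 F [ 0.   0.9 -0.5] q [-0.15  0.49  0.05  1.14 -0.    1.4 ]
(654, -18, 105, 1.3) 1
   [[0.6, -1.0, 0.0, -0.2]]
```

View pics/w21.png

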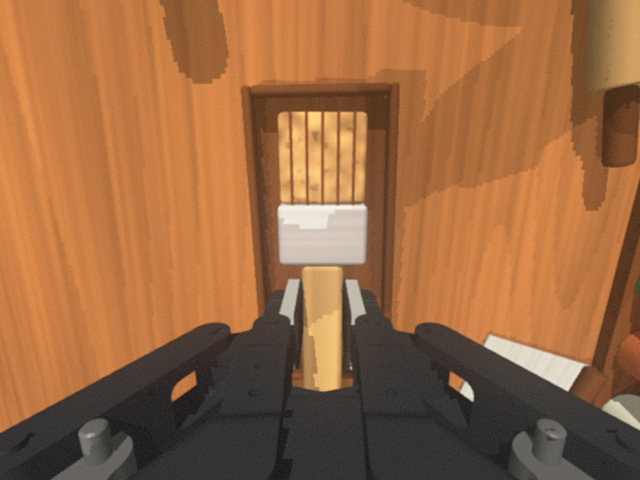

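The tray frame (columns 245–397) surrounds the brush centrally. I lower it.

Call:
drive_tool([
  [[15, -1, 0, 0, -1], [22, 0, 0, 0, -1], [22, 0, 0, 0, -1], [15, 0, 0, 0, -1], [9, 0, 0, 0, -1], [5, 0, 0, 0, -1], [3, 0, 0, 0, -1], [2, 0, 0, 0, -1], [0, 0, 0, 0, -1], [0, 0, 0, 0, -1]],
])

```text
t: 48.68
tcp_pos: [654.4, -18.0, 12.6]
tcp_rot: [-0.007, 0.707, 0.007, 0.707]
ft_force: [-1.0, -0.8, -0.0]
width: 17.2
```

Call:
drive_tool([
  [[1, 0, 0, 0, -1], [1, 0, 0, 0, -1], [0, 0, 0, 0, -1], [0, 0, 0, 0, -1]],
])

```text
t: 49.18
tcp_pos: [654.2, -18.0, 10.3]
tcp_rot: [-0.007, 0.707, 0.007, 0.707]
ft_force: [1.0, -0.0, -1.5]
width: 16.9
```

Call:
drive_tool([
  [[0, 0, 0, 0, -0.45], [0, 0, 0, 0, -0.3], [0, 0, 0, 0, -0.2], [0, 0, 0, 0, -0.15], [0, 0, 0, 0, -0.15], [0, 0, 0, 0, -0.15]],
])

```text
t: 49.92
tcp_pos: [654.2, -18.0, 10.3]
tcp_rot: [-0.007, 0.707, 0.007, 0.707]
ft_force: [0.0, 0.6, -0.1]
width: 36.3
```

Call:
drive_tool([
  [[-5, 0, 0, 0, -0.15], [-12, 0, 0, 0, -0.15], [-20, 0, 0, 0, -0.15], [-30, 0, 0, 0, -0.15], [-40, 0, 0, 0, 0.5], [-30, 0, 0, 0, 1], [-20, 0, 0, 0, 1], [0, 0, 0, 0, 1], [0, 0, 0, 0, 1]],
])

```text
t: 51.05
tcp_pos: [653.9, -18.0, 166.8]
tcp_rot: [-0.007, 0.707, 0.007, 0.707]
ft_force: [0.7, -0.4, -0.1]
width: 85.5
```

```bash
python3 -c "
from plan import *
show()
from workcell import capture
import cv2
W=capture('wrist')
cv2.imwrite('pics/w22.png',W['image'][:,:,::-1])
plan([(400,0,230,1)])
"
```

```text
t 51.05 tcp [653.9 -18.  166.8] yaw 1.1 down [-0.001  0.    -1.   ] w 85.5 F [ 0.7 -0.4 -0.1] q [-0.16  0.46  0.16  1.28 -0.    1.4 ]
(400, 0, 230, 1) 6
   [[-11.0, 4.0, -42.0, 0.0], [-10.0, 4.0, -42.0, 0.0], [-11.0, 3.0, -43.0, 0.0], [-10.0, 4.0, -42.0, 0.0], [-11.0, 4.0, -42.0, 0.0], [-10.7, 3.8, -42.4, 0.1]]
```

View pics/w22.png

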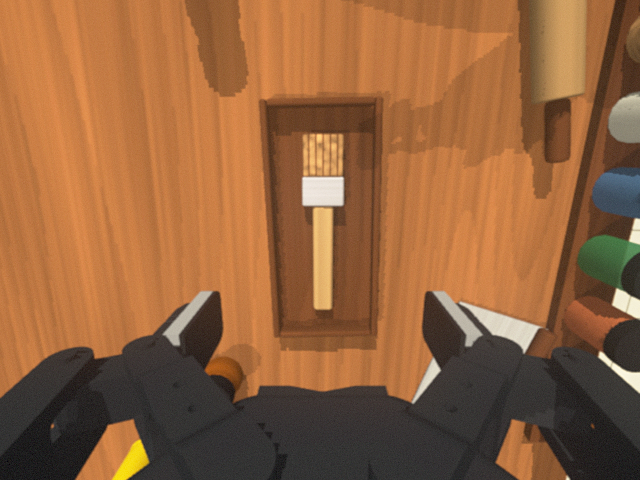

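The brush lies flat and central in the tray, rows 133–310. I retreat for a final check.

Call:
drive_tool([
  [[-8, 2, -20, 0, 1], [-10, 4, -40, 0, 1], [-11, 4, -46, 0, 1], [-10, 4, -46, 0, 1], [-11, 4, -46, 0, 1], [-8, 3, -30, 0, 1], [-4, 2, -20, 0, 1], [0, 0, -8, 0, 1], [0, 0, 0, 0, 1], [0, 0, 0, 0, 1]],
])

```text
t: 52.35
tcp_pos: [398.5, -0.1, 228.9]
tcp_rot: [-0.007, 0.707, 0.007, 0.707]
ft_force: [0.5, -0.6, -0.7]
width: 85.3
```

```bash
python3 -c "
from plan import *
show()
from workcell import capture
import cv2,numpy as np
T=capture('top')['image'][:,:,::-1];S=capture('scene')['image'][:,:,::-1]
cv2.imwrite('pics/s_end.png',S);cv2.imwrite('pics/t_end.png',T)
t0=cv2.imread('pics/top0.png');s0=cv2.imread('pics/scene0.png')
for n,(x,y,w,h) in dict(jar=(228,203,32,32),pot=(403,212,28,28),yellow=(452,260,30,22)).items(): print(n,np.abs(T[y:y+h,x:x+w].astype(int)-t0[y:y+h,x:x+w]).mean())
"
```

```text
t 52.35 tcp [ 3.985e+02 -1.000e-01  2.289e+02] yaw 1.09 down [-0.001  0.    -1.   ] w 85.3 F [ 0.5 -0.6 -0.7] q [-0.21  0.   -0.29  1.28  0.    1.34]
jar 21.2763671875
pot 4.812074829931973
yellow 7.323737373737374
```

View pics/s_end.png

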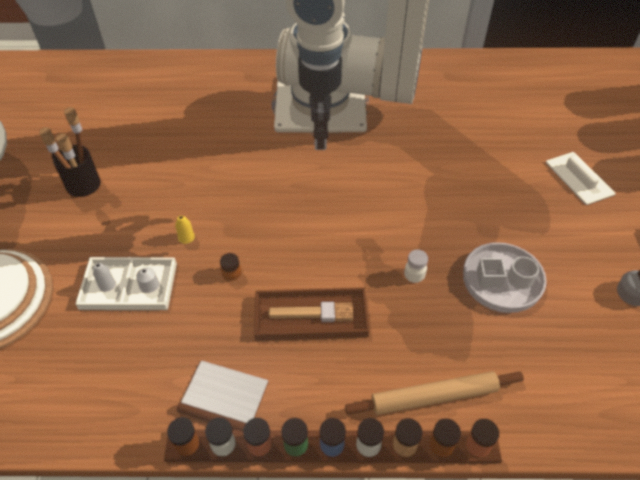

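View pics/t_end.png

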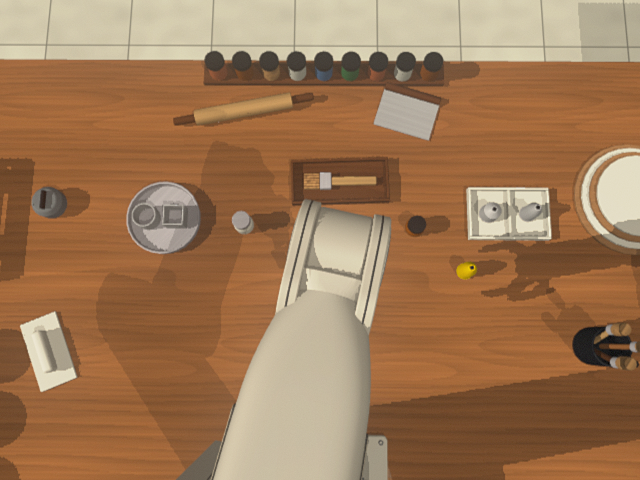

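Final views: everything is in place. The jar (242,222), pot (417,225) and yellow nozzle (467,270) sit at the same top-view pixels as at the start; the jar's larger difference score is the arm's shadow. I hand in the job.

```bash
python3 -c "
from workcell import job_done
print(job_done())"
```

```text
the job is handed in; nothing more can be done
None
```

The job is handed in, done in the order asked and finished at about 52 s of the 136 s allowed. The final scene and top views show:

- **Nozzles:** the tall steel nozzle stands in the far bay of the white tray and the short one in the near bay. The yellow look-alike was left alone.
- **Cutters:** the round and square cutters lie flat beside each other in the tin, placed to leave about 15 mm between them.
- **Brush:** it lies flat and central in the long wooden tray.
- **Bystanders:** the pearl jar and the paste pot are upright where they started.
- **Robot:** the gripper is open and clear of everything, and the force readings stayed within about 7 N.

Some checks disagreed:

- **Wrist camera:** it read 2–5 mm off the fixed views. For example, the bay tray centre came out at (585,-388) against (583,-383); I used values in between.
- **Tin rim:** its height from two views came out at 17 mm instead of 22 mm, so I used the given height and checked the tin's position in the wrist view.
- **Jar check:** the before/after image difference at the jar was high. Its pixels had not moved, and I put the difference down to the arm's shadow.

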